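# Reload the UV viewing cabinet and switch it to long wave

### The arm

A 7-joint arm with a two-finger parallel gripper is mounted at the origin on the work surface. World frame = base frame: x ahead of the robot, y to its left, z up, the work surface at z = 0. Lengths are in m, angles in degrees, forces in N, time in s.
With the tool pointing down it reaches from about 0.425 to 0.875 m from the base axis. Payload 4.7 kg.
Tool frame: the origin (TCP) lies at the very end of the fingers, on their centre line; the grasp point (between the pads) lies 19 mm behind it; z points along the fingers, y is the direction in which the jaws open and shut (so a half turn about z gives the same grasp; the last joint's range is limited). The gripper opens to 87 mm and grips with 3 to 60 N. Pads are 19 mm wide; open, the fingers measure 117 mm over their backs; the gripper's body (75 mm by 190 mm) begins 51 mm behind the grasp point.
Start: joints at [78.043, 18.392, -4.016, 83.108, 1.295, 78.541, -3.26], TCP at [0.144, -0.634, 0.223] pointing down, gripper open.
Joint ranges: [-163.93, 163.93], [-17.29, 119.83], [-79.2, 71.16], [3.27, 140.29], [-89.18, 269.18], [5.43, 117.66], [-154.24, 154.24]. Speed limits (degrees/s): [147.25, 147.25, 180, 180, 180, 180, 180].

### API

Orientations are given as [roll, pitch, yaw] about the fixed x, y, z axes, in that order (R = Rz(yaw) Ry(pitch) Rx(roll)).
In Python, from cell import monitor, imaging, ticket, spot_in, pinpoint gives the robot as it stands.
- The arm moves only by the tool servo_tool, never from a script. Its argument "targets" is a list of rows, each a list of 5 numbers: the opening in per cent of the stroke, from 0 (shut) to 100 (fully open), then the shift along the tool's x, y, z in m, then the turn about the tool's z in rad. In form: [[grip, dx, dy, dz, turn], ...]. A call has 1 to 5 rows; each row is the pose to reach, as a shift and turn from the pose commanded when the call began, along the tool's axes at that moment; what a row does not reach only later rows make up. A row lasts 1/8 s, in which the tool goes at most 62.5 mm and 10.7 degrees, less where a joint would pass 70% of its speed; a pose out of reach is approached as far as the arm can. A call with a gripper value outside its range is refused whole. The fingers move at their own pace and stop on an object; "grip_force" is the grip in N (left out, the last holds). Time passes only in rows, so rows that repeat a pose let the fingers close. It gives the time, the measured TCP pose, the force and the opening at its end, in the units of the state.
- monitor.get_obs(): the state, without advancing time (a new reading comes with each control period).
- imaging.read_camera(name): name is "scene" or "top" or "wrist"; returns a dict with "frame" (420x560x3 uint8, blue, green, red), "depth" (420x560 float32, m along the optical axis (not along the pixel's ray), 0 where there is no reading), "K" (3x3 intrinsics, pixels), "world_from_camera" (4x4, takes a point from camera to world coordinates). Camera axes: x right, y down, z forward; pixel columns grow to the right and rows downward; lengths in m; the calibration is good to about 2 mm. A picture is of the moment at which its call begins.
- ticket.sign_off(): hands the job in, once; it reports no verdict.
Trained networks look in the newest picture that a camera, given by its name, has taken for a name from the list of things; names that differ only in an ending like _2 or _b are one class to them, and where a whole thing is asked for, a point or a joint stands for the part that bears it (a point fixed in the world has none). Each returns a list of dicts, best first, with "confidence" (0 to 1); they miss things now and then, are a little off and sometimes report something else, mostly with a low value. They report only what shows in the picture. A call takes as long as a camera call. They do not tell look-alikes from the thing itself.
- spot_in(camera, label): "at" ([column, row] in pixels, amid what is visible of it).
- pinpoint(camera, label): "at" ([column, row] in pixels: a listed point, or the origin of a listed thing).
The state is a dict: "time_s": time; "qpos": joint angles; "joint_velocities": joint speeds; "effort": joint torques, N m; "tool_pos": TCP position; "tool_rot": TCP orientation; "force": force on the tool from outside, world axes, zero at the start; "wrist_torque": the same for the moment, N m; "grip_width": finger opening in m.
Only numpy, scipy, OpenCV 4.12 (cv2) and the standard library are available. Lean on these libraries where they do the work, as an engineer would, in place of code of your own. Each camera call takes 0.05 s, during which the arm holds its last target.

### The job

The UV viewing cabinet is on short wave with two already read dishes (red spot on the lid) inside: slide the red selector on its top fully to the white-dot stop (lamp off), pull the specimen tray fully out, put both read dishes flat in the orange discard tray, side by side, and lay every green dish waiting on the light-blue carrier (or lying beside it) flat on the specimen tray, side by side, none on another. Then push the tray fully home under the hood, and finally slide the selector fully to the violet-dot stop (long wave). The tray may be open only while the lamp is off; leave the bottle, beaker and slide box where they stand.

Things in the scene. Friction and masses are not known exactly. Their poses are not given: they have to be found in the camera images.
- cabinet: cream UV viewing cabinet, fixed, 245 deep (x) x 316 wide (y) x 200 mm high. Origin: on the bench under its middle, 115 mm behind its front face; x away from the robot (yaw under 0.1 rad), y to its left, z up. Front face at x = -115 up to 80 mm height, then sloping back to x = -100 at the top. Tray slot below the hood's lip (lower edge 42 mm up). Lamp cover (x 10 to 110) 12 mm above the top
- selector (a joint): red selector's position along its slot, m: 0 = stop at the white dot (lamp off), 0.060 = stop at the violet dot (long wave); it starts between, on short wave. Moves along the cabinet's +y, needs about 2 N and stays where left. Its black plate lies on the cabinet's top, 44 (x) x 130 (y) mm, centred at cabinet x = -78, y = 0, face 203 mm up; white dot at its -y end, violet at its +y end
- selector_grip (a point): on the red selector grip's centre line, 3.5 mm below its top face, 226 mm above the bench. The grip is an upright block 26 (cabinet x) x 12 (cabinet y) x 26 mm high on the selector plate, nothing else near it. Axes as the cabinet's
- tray (a joint): how far the specimen tray is drawn out, m: 0 = home, 0.150 = fully out at its stop. It slides towards the robot (the cabinet's -x), needs about 2 N plus 6 N per m/s, and stays where it is left
- tray_handle (a point): centre of the tray's handle: steel bar 10 mm thick, 110 mm long along the cabinet's y, 30 mm above the bench, 35 mm in front of the tray's front panel (25 mm thick, 300 wide, top edge 42 mm up) and, with the tray home, 63 mm in front of the hood's face. Axes as the cabinet's; travels with the tray
- tray_floor (a point): centre of the specimen tray's inner floor, 14 mm above the bench, 125 mm behind the handle bar. Black tray, inside 130 (x) x 276 (y) mm: rims 12 mm high at sides and back, front panel 28 mm above the floor; room for four dishes in a row. Axes as the cabinet's; travels with the tray: home 62 mm behind the hood's face, fully out 88 mm before it
- dish1: a closed clear plastic culture dish with bright green medium, 60 mm in diameter, 16 mm high, about 30 g, rigid. Origin: centre of its underside; z up. Two to four of the four are there, waiting on the carrier; None from the start means absent
- dish2: a closed clear plastic culture dish with bright green medium, 60 mm in diameter, 16 mm high, about 30 g, rigid. Origin: centre of its underside; z up. Two to four of the four are there, waiting on the carrier; None from the start means absent
- dish3: a closed clear plastic culture dish with bright green medium, 60 mm in diameter, 16 mm high, about 30 g, rigid. Origin: centre of its underside; z up. Two to four of the four are there, waiting on the carrier; None from the start means absent
- dish4: a closed clear plastic culture dish with bright green medium, 60 mm in diameter, 16 mm high, about 30 g, rigid. Origin: centre of its underside; z up. Two to four of the four are there, waiting on the carrier; None from the start means absent
- read_dish1: one of the two dishes already read: the same size as the green ones, amber medium, a red spot on its lid. Origin: centre of its underside. It starts inside the cabinet on the specimen tray's floor, near the tray's middle line, hidden by the hood until the tray is out
- read_dish2: one of the two dishes already read: the same size as the green ones, amber medium, a red spot on its lid. Origin: centre of its underside. It starts inside the cabinet on the specimen tray's floor, near the tray's middle line, hidden by the hood until the tray is out
- carrier: light-blue flat plate, 200 x 200 x 2.5 mm, fixed on the bench on one side of the cabinet (left or right); the green dishes stand on it. Origin: centre of its underside
- discard_in (a point): centre of the inner floor, 4 mm above the bench, of the orange discard tray on the other side: fixed, inside 157 (x) x 142 (y) mm, walls 4 mm thick, rim 31 mm above this point. Axes are the tray's own
- reagent: white reagent bottle with a black cap, 68 mm in diameter, 150 mm high, at one side of the bench; leave alone. Origin: centre of its underside
- beaker: glass beaker, 72 mm in diameter, 90 mm high, at the other side; leave alone. Origin: centre of its underside
- slide_box: small clear-grey slide box, 85 x 60 x 30 mm, on the bench near the robot; leave alone. Origin: centre of its underside
Not all that is in view belongs to the job. What is meant by the part that bears discard_in is not turquoise, and is the smaller of those in its own colour.

How it is judged:
By the outcome, as a careful person would: the job done as asked, in the order asked, and still so for the second after the job is handed in, with the robot touching nothing.
Of dish1, dish2, dish3, dish4 only 2 to 4 are there at a start; the rules pass over those that are not, and their reading is None.
At some moment in a run one of dish1, dish2, dish3, dish4 may be knocked a few centimetres aside while the robot is not near it.
Once in a run the grip may slacken for a moment while it holds something.
It also fails if it takes over 210 s, if anything falls off the work surface, if the arm or the gripper's body presses on something with over 40 N, if the wrist force passes 120 N, or if a joint passes its speed limit or range.

## Working session

There is one attempt and no reset: what is moved stays moved. The work goes in short steps, Python scripts to look and compute and a tool call to move; the robot and the scene stay as the last step left them, time stands still between calls to the robot, and variables do not carry over. Pictures are saved under pics/ and viewed, and the job is handed in when it is done.

Besides the shell and the picture viewer there is one more tool, called after "Call:" by a JSON object that holds its "method" and its "body". servo_tool: Moves the arm, as the interface text tells. Its arguments: {"type":"object","properties":{"targets":{"type":"array","items":{"type":"array","items":{"type":"number"}}},"grip_force":{"type":"number"}},"required":["targets"]}

```bash
ls; mkdir -p pics
python3 - <<'E'
from cell import monitor, imaging, spot_in, pinpoint
import cv2, numpy as np
o=monitor.get_obs()
for k in o: print(k,np.round(o[k],4))
for c in ["scene","top","wrist"]:
    d=imaging.read_camera(c); cv2.imwrite(f"pics/a_{c}.png",d["frame"]); print(c,np.round(d["world_from_camera"],3).tolist(),d["K"][0,0])
E
```

```text
pics
time_s 0.0
qpos [78.0431 18.4377 -4.0165 83.1747  1.2952 78.5384 -3.26  ]
joint_velocities [-0.0448 -0.021  -0.0209  0.0297 -0.0141  0.0708 -0.0073]
effort [-4.00000e-04 -4.91283e+01 -4.04200e-01 -3.12524e+01 -6.38000e-02
  4.38000e-02  2.00000e-04]
tool_pos [ 0.1435 -0.6334  0.2215]
tool_rot [-1.798945e+02  5.500000e-03  1.276760e+01]
force [-0.3822 -0.8528 -0.9604]
wrist_torque [-0.0339  0.0376 -0.0783]
grip_width 0.0869
scene [[0.996, 0.079, -0.029, 0.568], [0.084, -0.942, 0.324, -0.556], [-0.002, -0.325, -0.946, 1.772], [0.0, 0.0, 0.0, 1.0]] 424.96418025236943
top [[0.012, -0.988, 0.153, 0.303], [-1.0, -0.014, -0.013, 0.001], [0.015, -0.153, -0.988, 1.584], [0.0, 0.0, 0.0, 1.0]] 480.3558472680324
wrist [[0.223, -0.931, -0.288, 0.223], [-0.975, -0.213, -0.063, -0.616], [-0.003, 0.295, -0.956, 0.384], [0.0, 0.0, 0.0, 1.0]] 362.55385254882
```

View pics/a_scene.png

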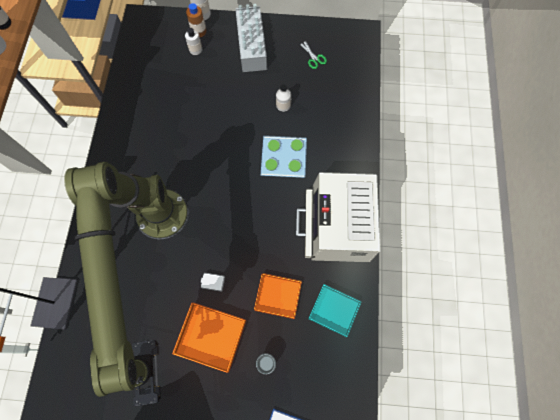

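View pics/a_top.png

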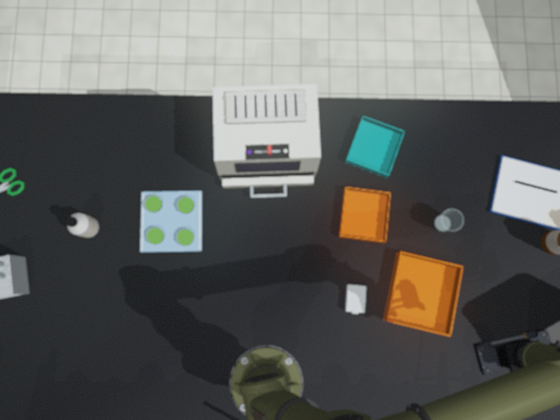

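View pics/a_wrist.png

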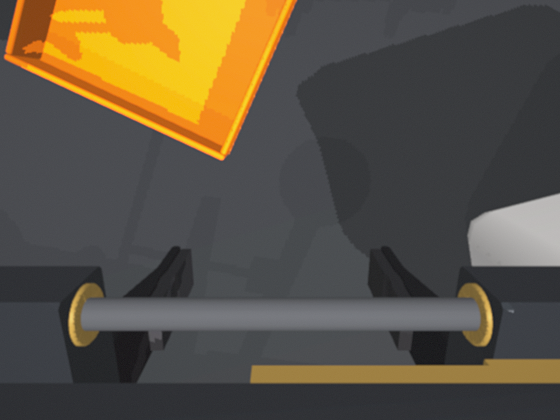

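```bash
cat > h.py <<'E'
from cell import monitor, imaging, ticket, spot_in, pinpoint
import cv2, numpy as np
np.set_printoptions(suppress=True)
def cam(c,save=None):
    d=imaging.read_camera(c)
    if save: cv2.imwrite(f"pics/{save}.png",d["frame"])
    return d
def plane(d,uv,z):
    K=d["K"];T=d["world_from_camera"]
    r=T[:3,:3]@np.linalg.inv(K)@np.array([uv[0],uv[1],1.]);o=T[:3,3]
    return o+r*(z-o[2])/r[2]
def deep(d,uv):
    K=d["K"];T=d["world_from_camera"];u,v=int(round(uv[0])),int(round(uv[1]))
    p=d["depth"][max(v-1,0):v+2,max(u-1,0):u+2];p=p[p>0]
    if not len(p):return None
    return T[:3,:3]@(np.linalg.inv(K)@np.array([uv[0],uv[1],1.])*np.median(p))+T[:3,3]
def cloud(d):
    K=d["K"];T=d["world_from_camera"];h,w=d["depth"].shape
    u,v=np.meshgrid(np.arange(w),np.arange(h));z=d["depth"]
    P=np.stack([(u-K[0,2])/K[0,0]*z,(v-K[1,2])/K[1,1]*z,z],-1)
    return P@T[:3,:3].T+T[:3,3]
def proj(d,p):
    T=np.linalg.inv(d["world_from_camera"]);q=d["K"]@(T[:3,:3]@np.array(p)+T[:3,3]);return q[:2]/q[2]
def move(x,y,z,yaw):
    """tool-frame shift from measured pose to target (world)"""
    from scipy.spatial.transform import Rotation as R
    o=monitor.get_obs();M=R.from_euler('xyz',o["tool_rot"],degrees=True).as_matrix()
    s=M.T@(np.array([x,y,z])-o["tool_pos"])
    t=-np.radians((yaw-o["tool_rot"][2]+180)%360-180)
    print("now",np.round(o["tool_pos"],4),np.round(o["tool_rot"],2),"shift",np.round(s,4),"turn",round(t,4))
def st():
    o=monitor.get_obs();print({k:np.round(o[k],4).tolist() for k in ["time_s","tool_pos","tool_rot","force","grip_width","qpos"]})
E
python3 - <<'E'
from h import *
D={c:cam(c) for c in ["top","scene"]}
for n in ["selector_grip","tray_handle","tray_floor","cabinet","carrier","discard_in","dish1","reagent","beaker","slide_box"]:
  for c in D:
    for f in (pinpoint,):
      for r in f(c,n)[:4]:
        p=deep(D[c],r["at"]); print(n,c,np.round(r["at"],1),round(r["confidence"],2),"deep",np.round(p,3), end=' ')
        z={"selector_grip":.226,"tray_handle":.03,"discard_in":.004,"tray_floor":.014,"dish1":.0025}.get(n,0)
        print("plane",np.round(plane(D[c],r["at"],z),3))
E
```

```text
selector_grip top [271.2 146.5] 0.51 deep [ 0.714 -0.004  0.204] plane [ 0.707 -0.004  0.226]
selector_grip scene [324.4 208. ] 0.53 deep [0.694 0.001 0.23 ] plane [0.694 0.002 0.226]
tray_handle top [266.9 194.8] 0.9 deep [0.6   0.008 0.035] plane [0.601 0.008 0.03 ]
tray_handle top [355.8 299.5] 0.59 deep [ 0.265 -0.281  0.031] plane [ 0.265 -0.281  0.03 ]
tray_handle scene [296.8 218.2] 0.84 deep [0.594 0.017 0.029] plane [0.594 0.017 0.03 ]
cabinet top [185.5 240.5] 0.47 deep [0.448 0.271 0.021] plane [0.449 0.274 0.   ]
carrier top [167.6 221. ] 0.87 deep [0.513 0.335 0.004] plane [0.513 0.336 0.   ]
carrier scene [281.3 152.1] 0.93 deep [ 0.5    0.342 -0.   ] plane [0.5   0.342 0.   ]
carrier scene [298.2 147.2] 0.62 deep [0.576 0.362 0.022] plane [0.576 0.373 0.   ]
discard_in top [374.  142.1] 0.92 deep [ 0.793 -0.354  0.008] plane [ 0.794 -0.355  0.004]
discard_in top [417.3 294.2] 0.91 deep [ 0.284 -0.485  0.008] plane [ 0.284 -0.486  0.004]
discard_in top [364.5 217.8] 0.76 deep [ 0.532 -0.317  0.01 ] plane [ 0.533 -0.318  0.004]
discard_in scene [332.3 309.1] 0.95 deep [ 
[... 714 characters left out ...]
.002]
dish1 scene [274.3 164.8] 0.46 deep [0.474 0.266 0.018] plane [0.474 0.273 0.003]
reagent top [ 87.9 228.3] 0.94 deep [0.476 0.565 0.084] plane [0.486 0.597 0.   ]
reagent scene [281.8 104.4] 0.63 deep [0.485 0.555 0.065] plane [0.481 0.597 0.   ]
beaker top [443.6 223.5] 0.88 deep [ 0.517 -0.582  0.004] plane [ 0.518 -0.584  0.   ]
beaker scene [265.7 360.8] 0.57 deep [ 0.514 -0.572  0.004] plane [ 0.514 -0.572  0.   ]
slide_box top [357.9 296.3] 0.64 deep [ 0.275 -0.288  0.03 ] plane [ 0.275 -0.293  0.   ]
slide_box top [444.  222.9] 0.6 deep [ 0.519 -0.584  0.005] plane [ 0.52  -0.585  0.   ]
slide_box scene [213.  280.9] 0.84 deep [ 0.271 -0.282  0.032] plane [ 0.265 -0.278  0.   ]
```

Run:
```python
from h import *
d=cam("top");f=d["frame"]
a=cv2.resize(f[70:260,120:410],None,fx=2.7,fy=2.7,interpolation=cv2.INTER_CUBIC)
cv2.imwrite("pics/crop1.png",a)
P=cloud(d);hsv=cv2.cvtColor(f,cv2.COLOR_BGR2HSV)
def comps(m,name,mn=20):
    n,l,s,c=cv2.connectedComponentsWithStats(m.astype(np.uint8))
    for i in range(1,n):
        if s[i,4]>mn:
            p=P[l==i];print(name,np.round(c[i],1),s[i,4],np.round(np.median(p,0),4),np.round(p.min(0),3),np.round(p.max(0),3))
H,S,V=hsv[...,0],hsv[...,1],hsv[...,2]
comps((H>35)&(H<70)&(S>120)&(V>60),"green")
comps(((H<6)|(H>174))&(S>150)&(V>80)&(np.arange(420)[:,None]<200),"red",3)
comps((H>6)&(H<20)&(S>150)&(V>80),"orange",200)
comps((H>80)&(H<98)&(S>150),"turq",200)
```

```text
green [ 12.5 181.3] 220 [0.6384 0.8562 0.008 ] [ 0.303  0.001 -0.007] [0.689 0.903 1.584]
green [153.2 203.8] 136 [0.5672 0.3815 0.0196] [0.303 0.001 0.013] [0.587 0.402 1.584]
green [183.6 206.3] 34 [0.558  0.286  0.0195] [0.545 0.257 0.013] [0.582 0.296 0.029]
green [154.9 235.7] 131 [0.4616 0.3707 0.0197] [0.303 0.001 0.012] [0.481 0.391 1.584]
green [183.3 239.8] 26 [0.4476 0.2789 0.0192] [0.439 0.257 0.012] [0.468 0.292 0.026]
orange [364.7 214.5] 2498 [ 0.5424 -0.3181  0.0053] [ 0.303 -0.407 -0.009] [0.636 0.001 1.584]
orange [423.3 292.9] 5056 [ 0.2881 -0.5041  0.0068] [ 0.152 -0.641 -0.008] [0.428 0.001 1.584]
turq [375.  146.9] 2055 [ 0.7768 -0.3577  0.0052] [ 0.303 -0.457 -0.011] [0.873 0.001 1.584]
```

View pics/crop1.png

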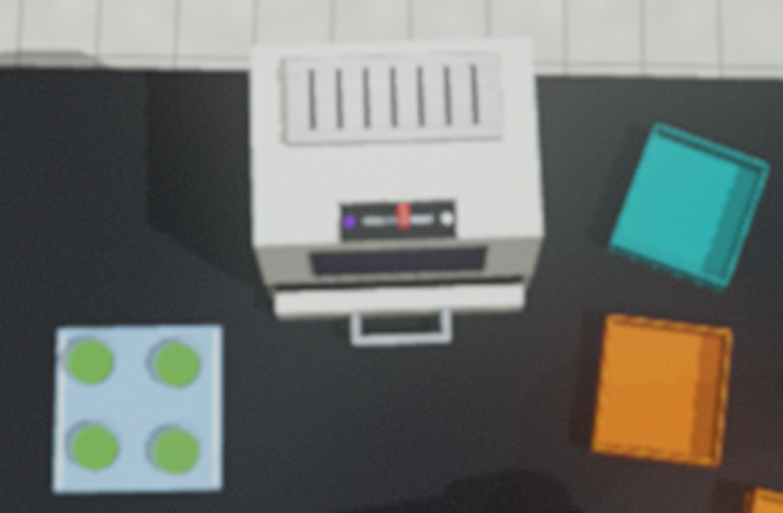

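Run:
```python
from h import *
move(.40,-.45,.40,62)
```

```text
now [ 0.1436 -0.634   0.2226] [180.     0.    12.77] shift [ 0.2907 -0.1227 -0.1774] turn -0.8593
```

Call:
{"method": "servo_tool", "body": {"targets": [[100,0,0,-0.06,-0.1],[100,0.29,-0.12,-0.177,-0.86],[100,0.29,-0.12,-0.177,-0.86],[100,0.29,-0.12,-0.177,-0.86],[100,0.29,-0.12,-0.177,-0.86]]}}

```text
time_s: 1.92
tool_pos: [0.3363, -0.4975, 0.3709]
tool_rot: [180.0, 0.0, 61.8]
force: [0.2, -0.2, 0.3]
grip_width: 0.0872
```

Run:
```python
from h import *
st();move(.56,-.20,.40,112)
```

```text
{'time_s': 1.925, 'tool_pos': [0.3363, -0.4975, 0.3709], 'tool_rot': [179.9636, 0.0322, 61.8116], 'force': [0.1535, -0.2023, 0.2528], 'grip_width': 0.0872, 'qpos': [67.2751, 11.586, -16.8763, 75.269, 3.3648, 93.579, 22.7482]}
now [ 0.3363 -0.4975  0.3709] [179.96   0.03  61.81] shift [ 0.3679  0.0567 -0.0293] turn -0.876
```

Call:
{"method": "servo_tool", "body": {"targets": [[100,0.368,0.057,-0.03,-0.876],[100,0.368,0.057,-0.03,-0.876],[100,0.368,0.057,-0.03,-0.876],[100,0.368,0.057,-0.03,-0.876],[100,0.368,0.057,-0.03,-0.876]]}}

```text
time_s: 2.55
tool_pos: [0.5247, -0.2495, 0.3955]
tool_rot: [180.0, 0.1, 111.9]
force: [-0.0, 0.8, -0.3]
grip_width: 0.0869
```

Run:
```python
from h import *
st();move(.57,-.0,.40,162)
```

```text
{'time_s': 2.55, 'tool_pos': [0.5247, -0.2495, 0.3955], 'tool_rot': [179.985, 0.0603, 111.8989], 'force': [-0.0496, 0.8186, -0.3414], 'grip_width': 0.0869, 'qpos': [50.2787, 10.803, -32.9464, 74.577, 5.9227, 96.2421, 40.3484]}
now [ 0.5247 -0.2495  0.3955] [179.98   0.06 111.9 ] shift [ 0.2146  0.135  -0.0047] turn -0.8744
```

Call:
{"method": "servo_tool", "body": {"targets": [[100,0.215,0.135,-0.005,-0.874],[100,0.215,0.135,-0.005,-0.874],[100,0.215,0.135,-0.005,-0.874],[100,0.215,0.135,-0.005,-0.874],[100,0.215,0.135,-0.005,-0.874]]}}

```text
time_s: 3.18
tool_pos: [0.5697, 0.0059, 0.4007]
tool_rot: [179.9, 0.0, 162.6]
force: [0.8, -1.0, -0.4]
grip_width: 0.0867
```

Run:
```python
from h import *
st();move(.57,-.0,.40,182)
d=cam("wrist","w1")
for n in ["selector_grip","tray_handle"]:
  for r in pinpoint("wrist",n)[:4]: print(n,np.round(r["at"],1),r["confidence"],deep(d,r["at"]))
```

```text
{'time_s': 3.175, 'tool_pos': [0.5697, 0.0059, 0.4007], 'tool_rot': [179.8515, 0.0295, 162.6183], 'force': [0.7975, -1.002, -0.3502], 'grip_width': 0.0867, 'qpos': [36.3685, 11.3391, -47.3224, 75.157, 8.2542, 96.9338, 63.2448]}
now [0.5697 0.0059 0.4007] [179.85   0.03 162.62] shift [-0.0021 -0.0055  0.0007] turn -0.3383
selector_grip [524.   73.4] 0.69 [0.56817188 0.36921575 0.01873175]
selector_grip [310.7 295.8] 0.56 [0.69308611 0.0015016  0.23044078]
tray_handle [280.  171.5] 0.82 [ 0.59675053 -0.00137376  0.03547751]
```

View pics/w1.png

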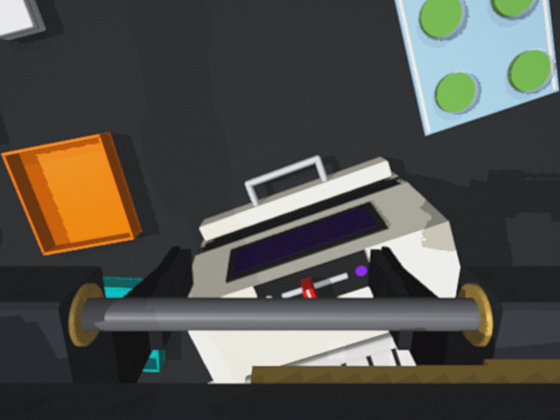

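Run:
```python
from h import *
for c in ["wrist","top"]:
    d=cam(c);P=cloud(d).reshape(-1,3)
    m=(P[:,2]>.025)&(P[:,2]<.042)&(abs(P[:,1])<.06)&(P[:,0]>.57)&(P[:,0]<.607)
    b=P[m];l=np.polyfit(b[:,1],b[:,0],1);print(c,"bar n",len(b),"yaw",-l[0],b.mean(0),b.min(0),b.max(0))
    m=(P[:,2]>.190)&(P[:,2]<.207)&(P[:,0]>.6)&(abs(P[:,1])<.2)
    r=cv2.minAreaRect(P[m][:,:2].astype(np.float32));print("top",m.sum(),r)
    m=(P[:,2]>.215)&(P[:,2]<.24)&(P[:,0]>.6)&(abs(P[:,1])<.1)&(P[:,0]<.74)
    if m.sum():print("grip",m.sum(),P[m].mean(0),P[m].min(0),P[m].max(0))
    # panel front edge
    m=(P[:,2]>.037)&(P[:,2]<.047)&(P[:,0]>.6)&(P[:,0]<.70)&(abs(P[:,1])<.17)
    b=P[m];
    if len(b)>30: r=cv2.minAreaRect(b[:,:2].astype(np.float32));print("panel",len(b),r)
```

```text
wrist bar n 560 yaw 0.03791021402394355 [0.5983991  0.00396443 0.03430831] [ 0.59092276 -0.05785155  0.02912329] [0.60699303 0.0598647  0.03840563]
top 14111 ((0.7336775660514832, 0.008373633027076721), (0.12078645080327988, 0.31770315766334534), 3.5799741744995117)
grip 213 [0.69016092 0.0009337  0.22628515] [ 0.68506298 -0.00574434  0.21530164] [0.70728979 0.00689839 0.23181898]
panel 3477 ((0.6306462287902832, 0.003293082118034363), (0.06400636583566666, 0.3150656819343567), 3.0324418544769287)
top bar n 12 yaw -0.028483437679800983 [0.5996471  0.05553665 0.03530217] [0.59427818 0.0500686  0.02664145] [0.60578457 0.05989846 0.04134539]
top 2958 ((0.7928740978240967, 0.01495271921157837), (0.2365255504846573, 0.31616222858428955), 2.913128614425659)
panel 209 ((0.6338397860527039, 0.008132725954055786), (0.06022396683692932, 0.3130483031272888), 2.7922580242156982)
```

Run:
```python
from h import *
move(.695,.001,.28,183)
```

```text
now [ 0.57   -0.0029  0.3998] [-179.96   -0.    161.49] shift [-0.1173  0.0435  0.1198] turn -0.3755
```

Call:
{"method": "servo_tool", "body": {"targets": [[100,-0.06,0.022,0.06,-0.18],[50,-0.117,0.0435,0.1,-0.375],[50,-0.117,0.0435,0.12,-0.375],[40,-0.117,0.0435,0.12,-0.375],[40,-0.117,0.0435,0.12,-0.375]]}}

```text
time_s: 4.05
tool_pos: [0.6946, 0.0023, 0.2809]
tool_rot: [-180.0, 0.0, -176.9]
force: [-0.2, 0.0, 0.5]
grip_width: 0.055
```

Run:
```python
from h import *
st();d=cam("wrist","w2");move(.695,.001,.211,183)
P=cloud(d).reshape(-1,3)
m=(P[:,2]>.215)&(P[:,2]<.235)&(P[:,0]>.6)&(abs(P[:,1])<.05)&(P[:,0]<.74)
if m.sum():print("grip",m.sum(),P[m].mean(0),P[m].min(0),P[m].max(0))
```

```text
{'time_s': 4.05, 'tool_pos': [0.6946, 0.0023, 0.2809], 'tool_rot': [-179.9939, 0.0244, -176.9088], 'force': [-0.1723, 0.0297, 0.5379], 'grip_width': 0.055, 'qpos': [28.1836, 29.688, -47.4063, 69.1951, 21.3949, 89.7035, 77.7887]}
now [0.6947 0.0027 0.2821] [-179.97    0.13 -176.88] shift [-0.     -0.0016  0.0711] turn 0.0021
grip 825 [0.69617751 0.00001989 0.22867593] [ 0.68506691 -0.00629464  0.21509937] [0.7112682  0.00649138 0.23251176]
```

View pics/w2.png

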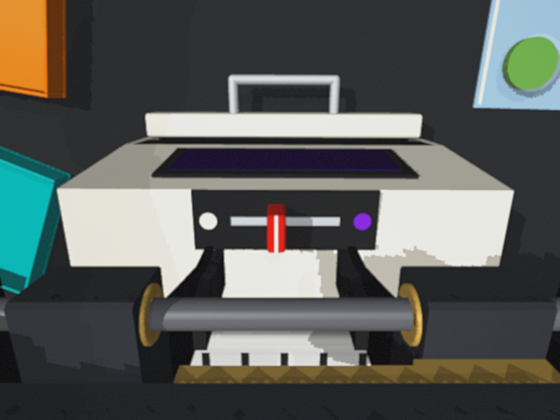

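Call:
{"method": "servo_tool", "body": {"targets": [[40,-0.002,0.001,0.05,0],[40,-0.002,0.001,0.071,0],[20,-0.002,0.001,0.071,0],[0,-0.002,0.001,0.071,0],[0,-0.002,0.001,0.071,0]], "grip_force": 20}}

```text
time_s: 4.72
tool_pos: [0.6976, 0.0034, 0.2111]
tool_rot: [-179.9, 0.2, -176.8]
force: [0.5, -1.7, 1.8]
grip_width: 0.0124
```

Call:
{"method": "servo_tool", "body": {"targets": [[0,0,0,0,0],[0,0,0,0,0]]}}

```text
time_s: 4.97
tool_pos: [0.6976, 0.0038, 0.2111]
tool_rot: [-179.9, 0.2, -176.8]
force: [-1.0, -1.9, 6.5]
grip_width: 0.0117
```

Call:
{"method": "servo_tool", "body": {"targets": [[0,0,-0.01,0,0],[0,0,-0.02,0,0],[0,0,-0.02,0,0],[0,0,-0.025,0,0],[0,0,-0.025,0,0]]}}

```text
time_s: 5.6
tool_pos: [0.6987, -0.0197, 0.211]
tool_rot: [179.9, 0.1, -176.8]
force: [-1.2, 0.1, 7.5]
grip_width: 0.0114
```

Call:
{"method": "servo_tool", "body": {"targets": [[0,0,-0.004,0,0],[0,0,-0.004,0,0]]}}

```text
time_s: 5.85
tool_pos: [0.6987, -0.0238, 0.2096]
tool_rot: [179.9, 0.1, -176.8]
force: [1.0, 2.1, 2.8]
grip_width: 0.0119
```

Call:
{"method": "servo_tool", "body": {"targets": [[0,0,-0.004,0,0],[0,0,-0.004,0,0],[0,0,-0.004,0,0]]}}

```text
time_s: 6.22
tool_pos: [0.6987, -0.0243, 0.2095]
tool_rot: [179.7, 0.1, -176.6]
force: [0.1, 6.7, 4.6]
grip_width: 0.0119
```

Call:
{"method": "servo_tool", "body": {"targets": [[0,0,-0.004,0,0],[0,0,-0.004,0,0],[0,0,-0.004,0,0]]}}

```text
time_s: 6.6
tool_pos: [0.6988, -0.0244, 0.2096]
tool_rot: [179.4, 0.1, -176.4]
force: [0.7, 11.8, 3.6]
grip_width: 0.0118
```

Call:
{"method": "servo_tool", "body": {"targets": [[0,0,0.009,0,0],[40,0,0.009,0,0],[40,0,0.009,0,0],[40,0,0.009,-0.05,0],[40,0,0.009,-0.1,0]]}}

```text
time_s: 7.22
tool_pos: [0.6975, -0.0251, 0.3087]
tool_rot: [-180.0, -0.2, -176.9]
force: [0.7, -0.2, 1.2]
grip_width: 0.0341
```

Run:
```python
from h import *
st();d=cam("wrist","w3");move(.50,0,.32,183)
P=cloud(d).reshape(-1,3)
m=(P[:,2]>.217)&(P[:,2]<.235)&(P[:,0]>.6)&(abs(P[:,1])<.05)&(P[:,0]<.74)
if m.sum():print("grip",m.sum(),P[m].mean(0),P[m].min(0),P[m].max(0))
```

```text
{'time_s': 7.225, 'tool_pos': [0.6975, -0.0251, 0.3087], 'tool_rot': [-179.9681, -0.1685, -176.8531], 'force': [0.7326, -0.2357, 1.2159], 'grip_width': 0.0341, 'qpos': [29.1439, 29.9276, -47.0574, 65.4263, 21.4543, 93.1125, 80.485]}
now [ 0.6998 -0.0244  0.3173] [-179.96    0.48 -176.89] shift [ 0.1982  0.0352 -0.0044] turn 0.0019
grip 646 [ 0.69776092 -0.02283631  0.22918042] [ 0.68620228 -0.02908799  0.21867072] [ 0.71295562 -0.01642691  0.23190083]
```

View pics/w3.png

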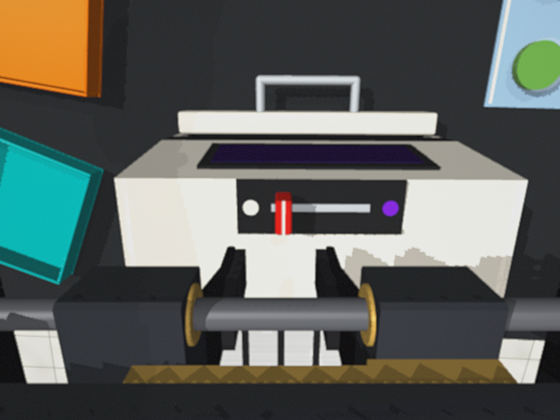

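Run:
```python
from h import *
move(.6145,.005,.12,183)
```

```text
now [ 0.6998 -0.0244  0.3173] [-179.96    0.48 -176.89] shift [0.0853 0.0341 0.1965] turn 0.0019
```

Call:
{"method": "servo_tool", "body": {"targets": [[40,0.06,0.02,0,0],[40,0.0845,0.0335,0,0],[40,0.0845,0.0335,0.06,0],[40,0.0845,0.0335,0.12,0],[40,0.0845,0.0335,0.18,0]]}}

```text
time_s: 7.9
tool_pos: [0.6115, 0.0035, 0.1268]
tool_rot: [-179.9, 0.0, -176.9]
force: [0.4, -0.4, -1.2]
grip_width: 0.0354
```

Call:
{"method": "servo_tool", "body": {"targets": [[40,0,0,0,0]]}}

```text
time_s: 8.02
tool_pos: [0.6078, 0.0035, 0.1239]
tool_rot: [180.0, -0.6, -176.8]
force: [0.4, -0.4, 0.7]
grip_width: 0.0347
```

Run:
```python
from h import *
st();d=cam("wrist","w4");move(.6145,.005,.017,183)
P=cloud(d).reshape(-1,3)
m=(P[:,2]>.028)&(P[:,2]<.038)&(abs(P[:,1])<.05)&(P[:,0]<.61)&(P[:,0]>.57)
if m.sum():print("bar",m.sum(),P[m].mean(0),P[m].min(0),P[m].max(0),np.polyfit(P[m][:,1],P[m][:,0],1))
```

```text
{'time_s': 8.025, 'tool_pos': [0.6078, 0.0035, 0.1239], 'tool_rot': [179.9733, -0.6023, -176.8229], 'force': [0.4046, -0.4223, 0.7193], 'grip_width': 0.0347, 'qpos': [35.5797, 24.6753, -48.2533, 94.4904, 19.2273, 70.1978, 76.3066]}
now [0.6106 0.0042 0.1277] [ 179.98   -0.23 -176.81] shift [-0.0044  0.0005  0.1106] turn 0.0033
bar 1881 [ 0.5975556  -0.00137352  0.03426404] [ 0.59079998 -0.0499491   0.02869004] [0.60986292 0.04992785 0.03708278] [-0.05687522  0.59747748]
```

View pics/w4.png

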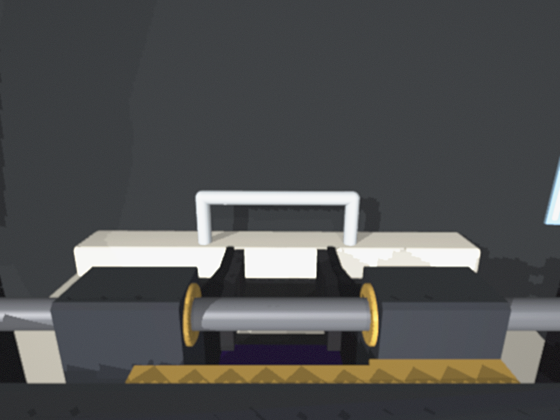

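Call:
{"method": "servo_tool", "body": {"targets": [[40,-0.003,0,0,0],[40,-0.003,0,0.03,0],[40,-0.003,0,0.06,0],[40,-0.003,0,0.06,0]]}}

```text
time_s: 8.57
tool_pos: [0.6152, 0.005, 0.0695]
tool_rot: [-180.0, -0.0, -176.8]
force: [-0.5, 1.1, -0.1]
grip_width: 0.0348
```

Run:
```python
from h import *
move(.614,.004,.017,183)
```

```text
now [0.6152 0.005  0.0695] [-179.99   -0.01 -176.79] shift [ 0.0013 -0.0009  0.0525] turn 0.0036
```

Call:
{"method": "servo_tool", "body": {"targets": [[40,0.001,0,0.02,0],[40,0.001,0,0.04,0],[40,0.001,0,0.052,0],[40,0.001,0,0.052,0]]}}

```text
time_s: 9.07
tool_pos: [0.6134, 0.0051, 0.0158]
tool_rot: [180.0, -0.1, -176.8]
force: [0.6, -0.3, 0.4]
grip_width: 0.0347
```

Call:
{"method": "servo_tool", "body": {"targets": [[40,0.005,0,0,0],[40,0.01,0,0,0],[40,0.016,0,0,0],[40,0.023,0,0,0],[40,0.03,0,0,0]]}}

```text
time_s: 9.7
tool_pos: [0.5837, 0.0037, 0.0173]
tool_rot: [180.0, 0.0, -176.8]
force: [1.6, 1.6, -0.1]
grip_width: 0.0348
```

Call:
{"method": "servo_tool", "body": {"targets": [[40,0.009,0,0,0],[40,0.018,0,0,0],[40,0.027,0,0,0],[40,0.036,0,0,0],[40,0.045,0,0,0]]}}

```text
time_s: 10.32
tool_pos: [0.5386, 0.0011, 0.017]
tool_rot: [180.0, 0.0, -176.8]
force: [3.1, 1.7, 0.2]
grip_width: 0.035
```

Call:
{"method": "servo_tool", "body": {"targets": [[40,0.009,0,0,0],[40,0.018,0,0,0],[40,0.027,0,0,0],[40,0.036,0,0,0],[40,0.045,0,0,0]]}}

```text
time_s: 10.95
tool_pos: [0.4935, -0.0016, 0.0169]
tool_rot: [180.0, -0.0, -176.8]
force: [2.4, 1.7, 0.3]
grip_width: 0.0349
```

Call:
{"method": "servo_tool", "body": {"targets": [[40,0.008,0,0,0],[40,0.015,0,0,0],[40,0.022,0,0,0],[40,0.026,0,0,0],[40,0.028,0,0,0]]}}

```text
time_s: 11.58
tool_pos: [0.4659, -0.0034, 0.0169]
tool_rot: [-180.0, -0.0, -176.8]
force: [2.3, 1.7, -0.9]
grip_width: 0.035
```

Call:
{"method": "servo_tool", "body": {"targets": [[40,0.004,0,0,0],[40,0.008,0,0,0],[40,0.01,0,0,0],[40,0.01,0,0,0]]}}

```text
time_s: 12.08
tool_pos: [0.4638, -0.0035, 0.0186]
tool_rot: [179.9, 0.9, -176.8]
force: [19.0, 1.9, -14.0]
grip_width: 0.0349
```

Call:
{"method": "servo_tool", "body": {"targets": [[40,-0.01,0,0,0],[40,-0.01,0,0,0],[40,-0.01,0,-0.06,0],[40,-0.01,0,-0.12,0],[40,-0.01,0,-0.18,0]]}}

```text
time_s: 12.7
tool_pos: [0.4644, -0.0033, 0.1979]
tool_rot: [-180.0, -0.2, -176.8]
force: [1.3, -0.8, 0.2]
grip_width: 0.0349
```

Run:
```python
from h import *
st();d=cam("top","t2");
for n in ["read_dish1","dish1"]:
  for r in pinpoint("top",n)[:6]: print(n,np.round(r["at"],1),round(r["confidence"],2),np.round(deep(d,r["at"]),3))
cv2.imwrite("pics/t2c.png",cv2.resize(d["frame"][70:300,120:410],None,fx=2.6,fy=2.6,interpolation=cv2.INTER_CUBIC))
move(.47,0,.45,183)
```

```text
{'time_s': 12.7, 'tool_pos': [0.4644, -0.0033, 0.1979], 'tool_rot': [-179.9915, -0.1842, -176.7667], 'force': [1.3211, -0.8115, 0.1638], 'grip_width': 0.0349, 'qpos': [54.3995, -2.5941, -55.0412, 108.5673, -2.2039, 73.1154, 93.2665]}
read_dish1 [292.7 202.8] 0.61 [ 0.575 -0.077  0.032]
read_dish1 [252.6 205. ] 0.46 [0.468 0.034 0.612]
dish1 [153.4 206.1] 0.64 [0.559 0.38  0.023]
dish1 [187.2 203.2] 0.57 [0.571 0.27  0.019]
dish1 [185.8 237.8] 0.56 [0.457 0.27  0.019]
dish1 [154.  236.5] 0.54 [0.459 0.374 0.018]
dish1 [440.2 224.5] 0.26 [ 0.505 -0.547  0.069]
now [ 0.4671 -0.0036  0.1994] [-179.81    0.19 -176.81] shift [-0.0039  0.0026 -0.2506] turn 0.0033
```

View pics/t2c.png

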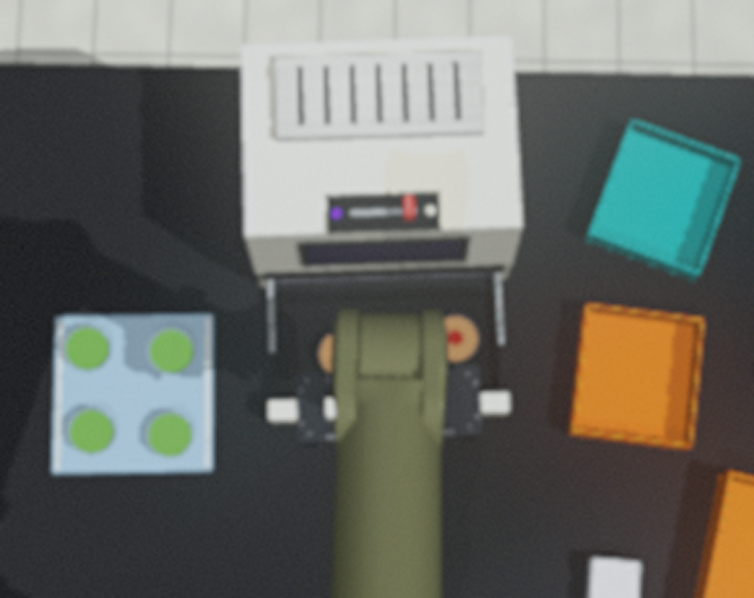

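Run:
```python
from h import *
move(.62,-.02,.38,183)
```

```text
now [ 0.4671 -0.0036  0.1994] [-179.81    0.19 -176.81] shift [-0.1523 -0.0255 -0.18  ] turn 0.0033
```

Call:
{"method": "servo_tool", "body": {"targets": [[70,0,0,-0.06,0],[100,-0.05,-0.01,-0.12,0],[100,-0.11,-0.025,-0.18,0],[100,-0.152,-0.025,-0.18,0],[100,-0.152,-0.025,-0.18,0]]}}

```text
time_s: 13.48
tool_pos: [0.6217, -0.0212, 0.372]
tool_rot: [179.7, -0.4, -176.8]
force: [-0.7, -0.9, -1.1]
grip_width: 0.0769
```

Call:
{"method": "servo_tool", "body": {"targets": [[100,0,0,0,0],[100,0,0,0,0]]}}

```text
time_s: 13.72
tool_pos: [0.618, -0.019, 0.3759]
tool_rot: [-180.0, -0.1, -176.7]
force: [-0.2, 0.2, 0.8]
grip_width: 0.0862
```

```bash
cat >> h.py <<'E'
def dishes(d,kind,xr=(.3,.9),yr=(-.7,.6)):
    """circle fit of coloured lids -> world xy"""
    f=d["frame"];hsv=cv2.cvtColor(f,cv2.COLOR_BGR2HSV).astype(int);H,S,V=hsv[...,0],hsv[...,1],hsv[...,2]
    P=cloud(d)
    m=((H>35)&(H<70)&(S>90)) if kind=="g" else ((H<22)&(S>40)&(V>50))
    m=m&(d["depth"]>0)&(P[...,2]>.008)&(P[...,2]<.045)&(P[...,0]>xr[0])&(P[...,0]<xr[1])&(P[...,1]>yr[0])&(P[...,1]<yr[1])
    m=cv2.morphologyEx(m.astype(np.uint8),cv2.MORPH_CLOSE,np.ones((5,5)))
    n,l,s,c=cv2.connectedComponentsWithStats(m);out=[]
    for i in range(1,n):
        if s[i,4]>60:
            p=P[(l==i)&(d["depth"]>0)];(cx,cy),r=cv2.minEnclosingCircle(p[:,:2].astype(np.float32))
            print(kind,"px",np.round(c[i]),"n",s[i,4],"centre",round(cx,4),round(cy,4),"r",round(r,4),"z",round(float(np.median(p[:,2])),4),"zmax",np.round(np.percentile(p[:,2],[5,95]),3),"mean",np.round(p.mean(0)[:2],4))
E
python3 - <<'E'
from h import *
st();d=cam("wrist","w5")
for n in ["read_dish1","tray_floor","tray_handle","discard_in"]:
  for r in pinpoint("wrist",n)[:6]: print(n,np.round(r["at"],1),round(r["confidence"],2),np.round(deep(d,r["at"]),4))
dishes(d,"r",(.5,.65),(-.15,.15));dishes(d,"g")
E
```

```text
{'time_s': 13.725, 'tool_pos': [0.618, -0.019, 0.3759], 'tool_rot': [-179.9536, -0.1497, -176.7035], 'force': [-0.1963, 0.1823, 0.7602], 'grip_width': 0.0862, 'qpos': [40.7405, 21.6094, -58.1172, 70.6989, 18.3894, 97.262, 80.1766]}
read_dish1 [234.4 127. ] 0.86 [ 0.5826 -0.084   0.0308]
read_dish1 [333.4 119.7] 0.58 [0.5648 0.0506 0.0314]
tray_floor [295.9 120.2] 0.79 [0.5695 0.0004 0.0153]
tray_floor [234.2 127.2] 0.3 [ 0.5829 -0.0842  0.0308]
tray_handle [296.9  24.7] 0.71 [ 0.4512 -0.0077  0.035 ]
discard_in [70.1 86.7] 0.71 [ 0.5432 -0.3182  0.004 ]
discard_in [ 63.2 240.7] 0.71 [ 0.778  -0.3544  0.0043]
discard_in [555.6 130.8] 0.19 [0.5621 0.3664 0.0192]
r px [337. 118.] n 1429 centre 0.5631 0.0558 r 0.0289 z 0.0306 zmax [0.029 0.032] mean [0.5624 0.0553]
r px [233. 128.] n 1391 centre 0.5843 -0.0855 r 0.0288 z 0.0306 zmax [0.029 0.032] mean [ 0.584  -0.0853]
g px [504.  47.] n 1474 centre 0.4598 0.2684 r 0.0278 z 0.0192 zmax [0.017 0.021] mean [0.4593 0.2674]
g px [556.  58.] n 162 centre 0.4673 0.3486 r 0.0193 z 0.0153 zmax [0.01 0.02] mean [0.4683 0.3437]
g px [487. 128.] n 1221 centre 0.5647 0.2714 r 0.0278 z 0.0192 zmax [0.017 0.021] mean [0.5645 0.2699]
g px [551. 136.] n 597 centre 0.5673 0.3728 r 0.0263 z 0.0189 zmax [0.012 0.021] mean [0.5693 0.3624]
```

View pics/w5.png

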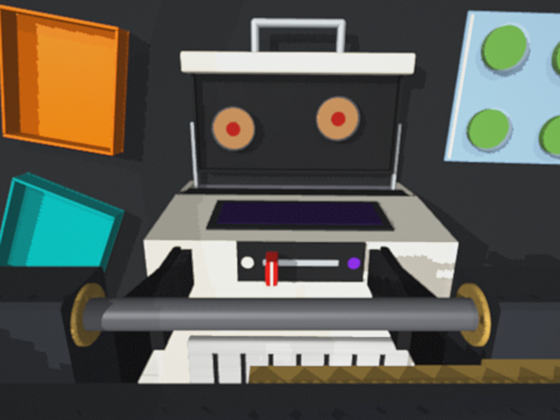

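Run:
```python
from h import *
d=cam("wrist");P=cloud(d);hsv=cv2.cvtColor(d["frame"],cv2.COLOR_BGR2HSV);H,S,V=[hsv[...,i] for i in range(3)]
o=(H>6)&(H<22)&(S>130)&(P[...,1]<-.2)&(P[...,0]>.43)
for nm,a,b in (("rim",.030,.045),("floor",-.001,.010)):
    p=P[o&(P[...,2]>a)&(P[...,2]<b)];print(nm,len(p),cv2.minAreaRect(p[:,:2].astype(np.float32)),p.min(0),p.max(0))
d=cam("top");P=cloud(d);hsv=cv2.cvtColor(d["frame"],cv2.COLOR_BGR2HSV);H,S,V=[hsv[...,i] for i in range(3)]
o=(H>6)&(H<22)&(S>130)&(P[...,1]<-.2)&(P[...,0]>.43)&(P[...,2]<.1)
p=P[o];print("top",len(p),cv2.minAreaRect(p[:,:2].astype(np.float32)))
move(.584,-.0855,.12,183)
```

```text
rim 2028 ((0.5406496524810791, -0.31651008129119873), (0.15189015865325928, 0.16529737412929535), 83.23160552978516) [ 0.45014518 -0.39950902  0.03001512] [ 0.6309258  -0.23259513  0.03840226]
floor 11995 ((0.541499137878418, -0.329578697681427), (0.17816779017448425, 0.1784702092409134), 83.32372283935547) [ 0.44318729 -0.42748773 -0.00095967] [ 0.63738837 -0.23237323  0.00998171]
top 2612 ((0.5127848982810974, -0.5773615837097168), (0.6850473880767822, 0.17999456822872162), 82.6037826538086)
now [ 0.6189 -0.0199  0.3774] [-179.92    0.03 -176.81] shift [ 0.0387 -0.0632  0.2575] turn 0.0033
```

Call:
{"method": "servo_tool", "body": {"targets": [[100,0.02,-0.03,0.06,0],[100,0.0385,-0.063,0.12,0],[100,0.0385,-0.063,0.18,0],[100,0.0385,-0.063,0.24,0],[100,0.0385,-0.063,0.257,0]]}}

```text
time_s: 14.7
tool_pos: [0.5817, -0.0855, 0.1162]
tool_rot: [180.0, -0.3, -176.8]
force: [0.4, -0.7, -0.0]
grip_width: 0.0872
```

Call:
{"method": "servo_tool", "body": {"targets": [[100,0,0,0,0],[100,0,0,0,0],[100,0,0,0,0]]}}

```text
time_s: 15.08
tool_pos: [0.5858, -0.0847, 0.1219]
tool_rot: [-179.9, 0.2, -176.8]
force: [-0.5, 0.2, 0.3]
grip_width: 0.0871
```

Run:
```python
from h import *
st();move(.584,-.0855,.018,183)
```

```text
{'time_s': 15.075, 'tool_pos': [0.5858, -0.0847, 0.1219], 'tool_rot': [-179.934, 0.1744, -176.7812], 'force': [-0.5412, 0.1739, 0.2637], 'grip_width': 0.0871, 'qpos': [50.1414, 24.3526, -54.9774, 97.5104, 21.2553, 69.1213, 83.0994]}
now [ 0.5858 -0.0847  0.1219] [-179.93    0.17 -176.78] shift [ 0.0021 -0.0006  0.1039] turn 0.0038
```

Call:
{"method": "servo_tool", "body": {"targets": [[100,0.001,0,0.04,0],[100,0.001,0,0.08,0],[100,0.001,0,0.102,0],[100,0.001,0,0.102,0],[60,0.001,0,0.102,0]], "grip_force": 15}}

```text
time_s: 15.7
tool_pos: [0.5849, -0.0846, 0.0196]
tool_rot: [-180.0, 0.1, -176.8]
force: [0.5, -0.3, 0.0]
grip_width: 0.0824
```

Call:
{"method": "servo_tool", "body": {"targets": [[50,0,0,0,0],[40,0,0,0,0],[40,0,0,0,0]]}}

```text
time_s: 16.08
tool_pos: [0.5839, -0.085, 0.0187]
tool_rot: [-180.0, 0.1, -176.8]
force: [-0.5, -0.8, 2.5]
grip_width: 0.0595
```

Call:
{"method": "servo_tool", "body": {"targets": [[40,0,0,-0.03,0],[40,0,0,-0.08,0],[40,0,0,-0.13,0],[40,0,0,-0.15,0],[40,0,0,-0.15,0]]}}

```text
time_s: 16.7
tool_pos: [0.584, -0.0849, 0.1688]
tool_rot: [-179.9, 0.1, -176.8]
force: [0.5, 0.2, 0.0]
grip_width: 0.0595
```

Run:
```python
from h import *
st();move(.537,-.351,.16,83.2)
```

```text
{'time_s': 16.7, 'tool_pos': [0.584, -0.0849, 0.1688], 'tool_rot': [-179.9343, 0.1064, -176.7956], 'force': [0.4689, 0.2304, 0.036], 'grip_width': 0.0595, 'qpos': [51.6578, 21.7483, -56.5548, 94.669, 18.8604, 73.691, 84.835]}
now [ 0.584  -0.0849  0.1688] [-179.93    0.11 -176.8 ] shift [ 0.0619 -0.2631  0.009 ] turn 1.7454
```

Call:
{"method": "servo_tool", "body": {"targets": [[40,0.006,-0.026,0,0.17],[40,0.012,-0.053,0,0.35],[40,0.018,-0.08,0,0.52],[40,0.025,-0.106,0,0.7],[40,0.031,-0.132,0,0.87]]}}

```text
time_s: 17.32
tool_pos: [0.5581, -0.219, 0.1651]
tool_rot: [-179.9, -0.2, 133.0]
force: [0.2, -0.4, -0.3]
grip_width: 0.0595
```

Run:
```python
from h import *
st();move(.537,-.351,.16,83.2)
```

```text
{'time_s': 17.325, 'tool_pos': [0.5581, -0.219, 0.1651], 'tool_rot': [-179.8928, -0.2237, 133.0342], 'force': [0.2163, -0.4223, -0.2931], 'grip_width': 0.0595, 'qpos': [55.5311, 19.8647, -44.7342, 93.51, 14.4526, 72.8731, 51.1863]}
now [ 0.5581 -0.219   0.1651] [-179.89   -0.22  133.03] shift [-0.0821 -0.1055  0.005 ] turn 0.8698
```

Call:
{"method": "servo_tool", "body": {"targets": [[40,-0.017,-0.021,0,0.18],[40,-0.034,-0.042,0,0.36],[40,-0.05,-0.063,0,0.54],[40,-0.067,-0.085,0,0.72],[40,-0.082,-0.1055,0,0.87]]}}

```text
time_s: 17.95
tool_pos: [0.5378, -0.3509, 0.1647]
tool_rot: [-179.7, -0.1, 83.2]
force: [-0.2, 0.0, -0.8]
grip_width: 0.0594
```

Call:
{"method": "servo_tool", "body": {"targets": [[40,0,0,0,0],[40,0,0,0,0]]}}

```text
time_s: 18.2
tool_pos: [0.5394, -0.3484, 0.1664]
tool_rot: [-179.9, -0.1, 83.7]
force: [0.7, -0.2, -0.5]
grip_width: 0.0593
```

Run:
```python
from h import *
st();move(.537,-.351,.010,83.2);d=cam("wrist","w6");d=cam("top","t6");cv2.imwrite("pics/t6c.png",cv2.resize(d["frame"][70:300,120:480],None,fx=2.2,fy=2.2,interpolation=cv2.INTER_CUBIC))
```

```text
{'time_s': 18.2, 'tool_pos': [0.5394, -0.3484, 0.1664], 'tool_rot': [-179.8856, -0.1274, 83.7402], 'force': [0.7015, -0.1899, -0.5379], 'grip_width': 0.0593, 'qpos': [56.2918, 22.5933, -33.1321, 87.4798, 12.5415, 73.8352, 15.3831]}
now [ 0.5394 -0.3484  0.1664] [-179.89   -0.13   83.74] shift [-0.0032 -0.0018  0.1564] turn 0.0094
```

View pics/w6.png

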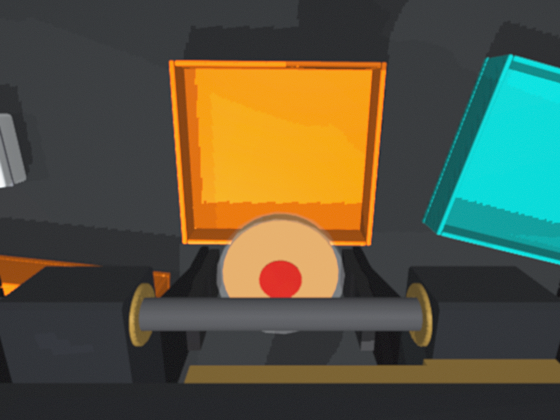

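View pics/t6c.png

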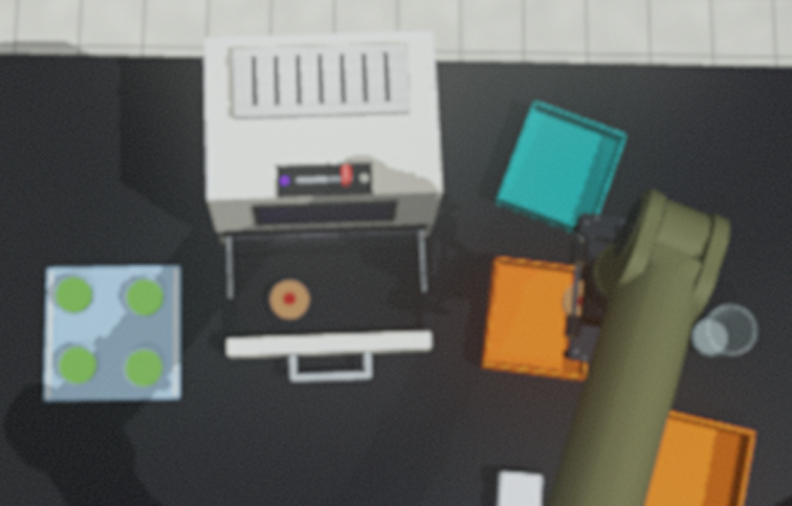

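Run:
```python
from h import *
d=cam("wrist")
c=[plane(d,u,.035) for u in [(171,62),(385,63),(371,243),(184,243)]]
for q in c: print(np.round(q,4))
c=np.array(c);print(c.mean(0),np.linalg.norm(c[0]-c[1]),np.linalg.norm(c[1]-c[2]))
move(.537,-.351,.010,83.2)
```

```text
[ 0.469  -0.2349  0.035 ]
[ 0.6303 -0.2531  0.035 ]
[ 0.6147 -0.3997  0.035 ]
[ 0.4514 -0.3822  0.035 ]
[ 0.54137231 -0.31746785  0.035     ] 0.1624020692717745 0.14745567933447837
now [ 0.54   -0.3485  0.1676] [-179.98   -0.05   83.73] shift [-0.003  -0.0027  0.1576] turn 0.0092
```

Call:
{"method": "servo_tool", "body": {"targets": [[40,-0.003,-0.003,0.05,0.009],[40,-0.003,-0.003,0.1,0.009],[40,-0.003,-0.003,0.135,0.009],[40,-0.003,-0.003,0.15,0.009],[40,-0.003,-0.003,0.155,0.009]]}}

```text
time_s: 18.98
tool_pos: [0.5366, -0.3524, 0.0129]
tool_rot: [-180.0, -0.0, 83.1]
force: [-0.1, 0.4, -0.5]
grip_width: 0.0594
```

Call:
{"method": "servo_tool", "body": {"targets": [[40,0,0,0,0],[40,0,0,0.002,0]]}}

```text
time_s: 19.23
tool_pos: [0.5375, -0.3536, 0.0128]
tool_rot: [179.8, 0.1, 83.0]
force: [-0.1, 0.2, -0.1]
grip_width: 0.0596
```

Call:
{"method": "servo_tool", "body": {"targets": [[40,0,0,0.002,0],[40,0,0,0.003,0],[40,0,0,0.003,0]]}}

```text
time_s: 19.6
tool_pos: [0.5364, -0.3532, 0.0087]
tool_rot: [180.0, 0.0, 83.0]
force: [-2.2, 0.4, 3.9]
grip_width: 0.0595
```

Touched down. Release slightly, lift, and return for the second read dish.

Call:
{"method": "servo_tool", "body": {"targets": [[80,0,0,0,0],[85,0,0,0,0],[85,0,0,0,0],[85,0,0,-0.05,0],[85,0,0,-0.11,0]]}}

```text
time_s: 20.23
tool_pos: [0.5351, -0.3524, 0.1175]
tool_rot: [-179.8, -0.1, 83.0]
force: [1.2, -1.2, 0.5]
grip_width: 0.0739
```

Call:
{"method": "servo_tool", "body": {"targets": [[100,0,0,-0.06,0],[100,0,0,-0.1,0]]}}

```text
time_s: 20.48
tool_pos: [0.5371, -0.3532, 0.2214]
tool_rot: [179.8, 0.1, 83.0]
force: [0.3, 0.1, -0.7]
grip_width: 0.0842
```

Run:
```python
from h import *
st();d=cam("wrist","w7");dishes(d,"r",(.45,.65),(-.42,-.23)); d=cam("top","t7");dishes(d,"r",(.5,.65),(-.15,.15));dishes(d,"g");move(.563,.055,.22,183)
```

```text
{'time_s': 20.475, 'tool_pos': [0.5371, -0.3532, 0.2214], 'tool_rot': [179.8153, 0.1033, 83.0197], 'force': [0.3244, 0.1143, -0.6598], 'grip_width': 0.0842, 'qpos': [56.9454, 20.5197, -33.5462, 83.6076, 11.4196, 79.0712, 15.9739]}
r px [278. 154.] n 8587 centre 0.539 -0.3222 r 0.1192 z 0.0222 zmax [0.011 0.036] mean [ 0.5383 -0.3316]
r px [251. 206.] n 306 centre 0.5667 0.0593 r 0.0335 z 0.0298 zmax [0.013 0.037] mean [0.5641 0.059 ]
g px [153. 204.] n 170 centre 0.5687 0.3813 r 0.0252 z 0.0188 zmax [0.012 0.025] mean [0.5681 0.3821]
g px [188. 212.] n 173 centre 0.5415 0.2681 r 0.0254 z 0.0199 zmax [0.014 0.025] mean [0.5411 0.2676]
g px [155. 236.] n 181 centre 0.4625 0.3708 r 0.0247 z 0.0191 zmax [0.014 0.025] mean [0.4623 0.3708]
g px [185. 237.] n 173 centre 0.4597 0.273 r 0.0244 z 0.0198 zmax [0.015 0.026] mean [0.4596 0.2732]
now [ 0.539 -0.354  0.224] [179.5    0.27  83.01] shift [ 0.4089 -0.0259  0.0019] turn -1.7451
```

View pics/w7.png

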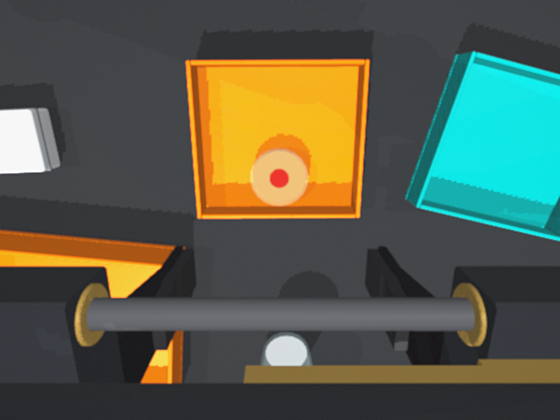

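Call:
{"method": "servo_tool", "body": {"targets": [[100,0.04,-0.003,0,-0.18],[100,0.08,-0.005,0,-0.36],[100,0.12,-0.008,0,-0.54],[100,0.16,-0.01,0,-0.72],[100,0.2,-0.013,0,-0.87]]}}

```text
time_s: 21.2
tool_pos: [0.5472, -0.1515, 0.217]
tool_rot: [-180.0, -0.1, 133.2]
force: [0.7, 0.4, 0.9]
grip_width: 0.0871
```

Run:
```python
from h import *
move(.563,.055,.22,183)
```

```text
now [ 0.5472 -0.1515  0.217 ] [-179.97   -0.06  133.15] shift [ 0.1398  0.1528 -0.003 ] turn -0.87
```

Call:
{"method": "servo_tool", "body": {"targets": [[100,0.03,0.03,0,-0.18],[100,0.06,0.06,0,-0.36],[100,0.09,0.095,0,-0.54],[100,0.12,0.13,0,-0.72],[100,0.14,0.153,0,-0.87]]}}

```text
time_s: 21.82
tool_pos: [0.564, 0.0566, 0.2173]
tool_rot: [180.0, -0.0, -176.8]
force: [0.5, -0.5, -0.3]
grip_width: 0.087
```

Call:
{"method": "servo_tool", "body": {"targets": [[100,0,0,0.04,0],[100,0,0,0.08,0],[100,0,0,0.08,0]]}}

```text
time_s: 22.2
tool_pos: [0.5617, 0.0534, 0.1345]
tool_rot: [180.0, -0.4, -177.3]
force: [0.6, 0.1, 0.5]
grip_width: 0.0869
```

Run:
```python
from h import *
st();d=cam("wrist","w8");dishes(d,"r",(.5,.65),(-.15,.15));move(.563,.0555,.0185,183)
```

```text
{'time_s': 22.2, 'tool_pos': [0.5617, 0.0534, 0.1345], 'tool_rot': [179.9726, -0.4074, -177.2623], 'force': [0.6275, 0.063, 0.5471], 'grip_width': 0.0869, 'qpos': [40.1141, 20.8317, -57.449, 100.0455, 18.501, 69.7994, 70.4701]}
r px [284. 204.] n 4008 centre 0.5615 0.0563 r 0.0283 z 0.0305 zmax [0.029 0.032] mean [0.5605 0.0562]
now [0.5635 0.0538 0.1369] [ 179.96   -0.18 -177.28] shift [0.     0.0017 0.1184] turn -0.0048
```

View pics/w8.png

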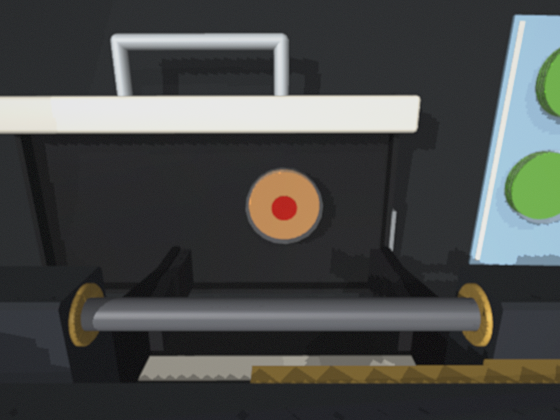

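Call:
{"method": "servo_tool", "body": {"targets": [[100,0.001,0.0015,0.05,0],[100,0.001,0.0015,0.1,0],[100,0.001,0.0015,0.118,0],[90,0.001,0.0015,0.118,0],[60,0.001,0.0015,0.118,0]]}}

```text
time_s: 22.88
tool_pos: [0.5655, 0.0557, 0.0223]
tool_rot: [-180.0, 0.2, -177.3]
force: [0.5, -0.3, -0.1]
grip_width: 0.075
```

Call:
{"method": "servo_tool", "body": {"targets": [[50,0,0,0,0],[40,0,0,0,0],[40,0,0,0,0]]}}

```text
time_s: 23.25
tool_pos: [0.5646, 0.0553, 0.0213]
tool_rot: [-180.0, 0.1, -177.3]
force: [-0.5, -0.1, 6.5]
grip_width: 0.0593
```

Call:
{"method": "servo_tool", "body": {"targets": [[40,0,0,-0.03,0],[40,0,0,-0.08,0],[40,0,0,-0.13,0],[40,0,0,-0.15,0],[40,0,0,-0.15,0]]}}

```text
time_s: 23.88
tool_pos: [0.5641, 0.0552, 0.1707]
tool_rot: [-180.0, 0.1, -177.3]
force: [-0.8, -0.1, -0.7]
grip_width: 0.0595
```

Run:
```python
from h import *
st();move(.5455,-.282,.165,83.2)
```

```text
{'time_s': 23.875, 'tool_pos': [0.5641, 0.0552, 0.1707], 'tool_rot': [-179.9549, 0.1133, -177.3178], 'force': [-0.7623, -0.0593, -0.6709], 'grip_width': 0.0595, 'qpos': [41.3372, 18.7642, -58.8204, 97.7379, 16.8082, 72.8986, 71.5545]}
now [0.5641 0.0552 0.1707] [-179.95    0.11 -177.32] shift [ 0.0344 -0.3359  0.0059] turn 1.7363
```

Call:
{"method": "servo_tool", "body": {"targets": [[40,0.003,-0.033,0,0.17],[40,0.007,-0.066,0,0.35],[40,0.01,-0.1,0,0.52],[40,0.014,-0.135,0,0.7],[40,0.017,-0.17,0,0.87]]}}

```text
time_s: 24.5
tool_pos: [0.5528, -0.1165, 0.1673]
tool_rot: [-179.9, -0.2, 132.5]
force: [0.1, -0.6, 0.0]
grip_width: 0.0592
```

Run:
```python
from h import *
st();move(.5455,-.282,.165,83.2)
```

```text
{'time_s': 24.5, 'tool_pos': [0.5528, -0.1165, 0.1673], 'tool_rot': [-179.8636, -0.1922, 132.5203], 'force': [0.1493, -0.5956, 0.0455], 'grip_width': 0.0592, 'qpos': [49.6518, 15.3609, -46.7386, 98.1776, 11.6839, 71.7577, 42.7253]}
now [ 0.5528 -0.1165  0.1673] [-179.86   -0.19  132.52] shift [-0.117  -0.1172  0.0022] turn 0.8608
```

Call:
{"method": "servo_tool", "body": {"targets": [[40,-0.024,-0.024,0,0.18],[40,-0.048,-0.048,0,0.36],[40,-0.072,-0.072,0,0.54],[40,-0.097,-0.097,0,0.72],[40,-0.117,-0.117,0,0.86]]}}

```text
time_s: 25.12
tool_pos: [0.5465, -0.2821, 0.1668]
tool_rot: [-179.7, -0.1, 83.2]
force: [-0.9, -0.1, -0.7]
grip_width: 0.0596
```

Call:
{"method": "servo_tool", "body": {"targets": [[40,0,0,0,0],[40,0,0,0,0],[40,0,0,0,0]]}}

```text
time_s: 25.5
tool_pos: [0.5485, -0.2788, 0.1693]
tool_rot: [-179.9, -0.1, 83.8]
force: [0.9, 0.1, -1.1]
grip_width: 0.0593
```

Run:
```python
from h import *
st();move(.5455,-.281,.013,83.2);d=cam("wrist","w9")
```

```text
{'time_s': 25.5, 'tool_pos': [0.5485, -0.2788, 0.1693], 'tool_rot': [-179.9446, -0.0538, 83.7635], 'force': [0.8737, 0.0983, -1.1007], 'grip_width': 0.0593, 'qpos': [52.6036, 19.2959, -34.5682, 91.3577, 11.2686, 72.9427, 9.9725]}
now [ 0.5485 -0.2788  0.1693] [-179.94   -0.05   83.76] shift [-0.0026 -0.0026  0.1563] turn 0.0098
```

View pics/w9.png

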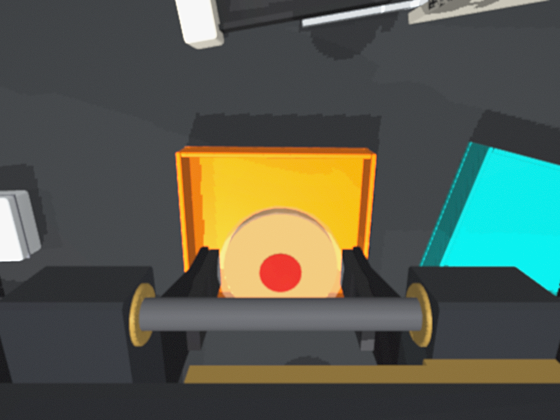

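Call:
{"method": "servo_tool", "body": {"targets": [[40,-0.0025,-0.0025,0.05,0.009],[40,-0.0025,-0.0025,0.1,0.009],[40,-0.0025,-0.0025,0.135,0.009],[40,-0.0025,-0.0025,0.15,0.009],[40,-0.0025,-0.0025,0.154,0.009]]}}

```text
time_s: 26.18
tool_pos: [0.5458, -0.2824, 0.0158]
tool_rot: [-180.0, -0.0, 83.1]
force: [-0.2, 0.1, 0.5]
grip_width: 0.0595
```

Call:
{"method": "servo_tool", "body": {"targets": [[40,0,0,0,0],[40,0,0,0.002,0],[40,0,0,0.002,0]]}}

```text
time_s: 26.55
tool_pos: [0.5461, -0.2832, 0.0148]
tool_rot: [179.9, 0.0, 83.1]
force: [0.6, -0.4, -0.5]
grip_width: 0.059
```

Call:
{"method": "servo_tool", "body": {"targets": [[40,0,0,0.002,0],[40,0,0,0.0035,0],[40,0,0,0.0035,0]]}}

```text
time_s: 26.92
tool_pos: [0.5457, -0.283, 0.0113]
tool_rot: [-180.0, 0.0, 83.1]
force: [-2.7, 0.4, 5.4]
grip_width: 0.0592
```

Call:
{"method": "servo_tool", "body": {"targets": [[80,0,0,0,0],[85,0,0,0,0],[85,0,0,0,0],[85,0,0,-0.05,0],[85,0,0,-0.11,0]]}}

```text
time_s: 27.55
tool_pos: [0.5445, -0.2824, 0.1202]
tool_rot: [-179.8, -0.1, 83.1]
force: [1.5, -0.9, 0.0]
grip_width: 0.0736
```

Call:
{"method": "servo_tool", "body": {"targets": [[100,0,0,-0.06,0],[100,0,0,-0.1,0]]}}

```text
time_s: 27.8
tool_pos: [0.5465, -0.283, 0.2238]
tool_rot: [179.8, 0.1, 83.1]
force: [0.2, -0.6, -0.4]
grip_width: 0.0842
```

Run:
```python
from h import *
st();d=cam("wrist","w10");d=cam("top","t10");dishes(d,"g");move(.57,.05,.32,140)
```

```text
{'time_s': 27.8, 'tool_pos': [0.5465, -0.283, 0.2238], 'tool_rot': [179.8167, 0.0881, 83.0791], 'force': [0.245, -0.6235, -0.4196], 'grip_width': 0.0842, 'qpos': [53.4107, 17.1529, -35.0223, 87.4776, 9.9996, 78.3113, 10.6713]}
g px [153. 204.] n 174 centre 0.5667 0.3826 r 0.0253 z 0.0195 zmax [0.015 0.026] mean [0.5675 0.3817]
g px [187. 212.] n 163 centre 0.5405 0.2679 r 0.0239 z 0.0191 zmax [0.013 0.024] mean [0.5404 0.2682]
g px [155. 236.] n 183 centre 0.4631 0.3717 r 0.0257 z 0.0195 zmax [0.014 0.025] mean [0.4621 0.3708]
g px [185. 237.] n 169 centre 0.4603 0.2732 r 0.0242 z 0.0198 zmax [0.014 0.026] mean [0.4599 0.2733]
now [ 0.5485 -0.2837  0.2263] [179.49   0.22  83.07] shift [ 0.3335 -0.018  -0.0952] turn -0.9936
```

View pics/w10.png

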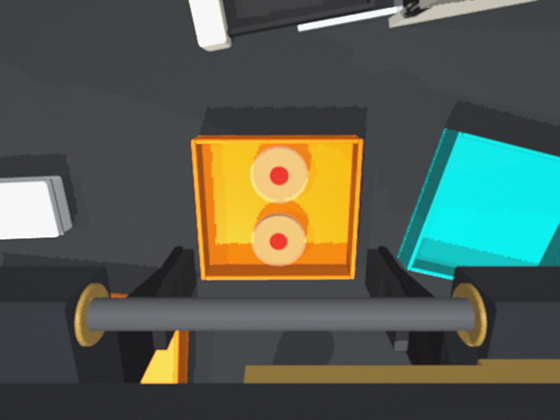

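Call:
{"method": "servo_tool", "body": {"targets": [[100,0.06,-0.003,-0.03,-0.17],[100,0.12,-0.006,-0.06,-0.35],[100,0.18,-0.009,-0.095,-0.52],[100,0.24,-0.012,-0.095,-0.7],[100,0.3,-0.015,-0.095,-0.87]]}}

```text
time_s: 28.52
tool_pos: [0.5663, 0.0088, 0.3153]
tool_rot: [180.0, 0.1, 133.2]
force: [0.5, 0.1, -0.1]
grip_width: 0.0871
```

Run:
```python
from h import *
st();move(.58,.31,.36,183)
```

```text
{'time_s': 28.525, 'tool_pos': [0.5663, 0.0088, 0.3153], 'tool_rot': [179.9903, 0.0582, 133.1964], 'force': [0.4821, 0.1031, -0.1304], 'grip_width': 0.0871, 'qpos': [40.5988, 11.3445, -51.0334, 85.3525, 8.8497, 87.4468, 32.9245]}
now [0.5663 0.0088 0.3153] [179.99   0.06 133.2 ] shift [ 0.2102  0.2162 -0.0448] turn -0.8692
```

Call:
{"method": "servo_tool", "body": {"targets": [[100,0.042,0.043,-0.045,-0.18],[100,0.084,0.086,-0.045,-0.36],[100,0.126,0.13,-0.045,-0.54],[100,0.168,0.173,-0.045,-0.72],[100,0.21,0.216,-0.045,-0.87]]}}

```text
time_s: 29.15
tool_pos: [0.5817, 0.3077, 0.3592]
tool_rot: [-180.0, -0.0, -177.0]
force: [0.7, -0.4, -0.5]
grip_width: 0.0868
```

Call:
{"method": "servo_tool", "body": {"targets": [[100,0,0,0,0],[100,0,0,0,0],[100,0,0,0,0]]}}

```text
time_s: 29.52
tool_pos: [0.5823, 0.3043, 0.36]
tool_rot: [-179.9, 0.0, -177.4]
force: [-0.2, 0.7, 0.1]
grip_width: 0.0876
```

Run:
```python
from h import *
st();d=cam("wrist","w11");dishes(d,"g");move(.46,.2735,.10,183)
```

```text
{'time_s': 29.525, 'tool_pos': [0.5823, 0.3043, 0.36], 'tool_rot': [-179.9266, 0.011, -177.4418], 'force': [-0.1787, 0.6681, 0.0799], 'grip_width': 0.0876, 'qpos': [8.935, 28.4427, -61.2358, 66.4735, 25.0049, 98.139, 47.2264]}
g px [260.  59.] n 1400 centre 0.4592 0.2725 r 0.0265 z 0.0191 zmax [0.018 0.02 ] mean [0.459  0.2723]
g px [335.  65.] n 1400 centre 0.4623 0.3695 r 0.0267 z 0.0191 zmax [0.018 0.021] mean [0.462  0.3696]
g px [254. 122.] n 1210 centre 0.5398 0.2673 r 0.0265 z 0.019 zmax [0.018 0.021] mean [0.5395 0.2671]
g px [336. 146.] n 1159 centre 0.5668 0.3802 r 0.0269 z 0.0191 zmax [0.018 0.021] mean [0.5665 0.3801]
now [0.5824 0.3042 0.3602] [-179.93    0.03 -177.46] shift [ 0.1237 -0.0249  0.2602] turn -0.008
```

View pics/w11.png

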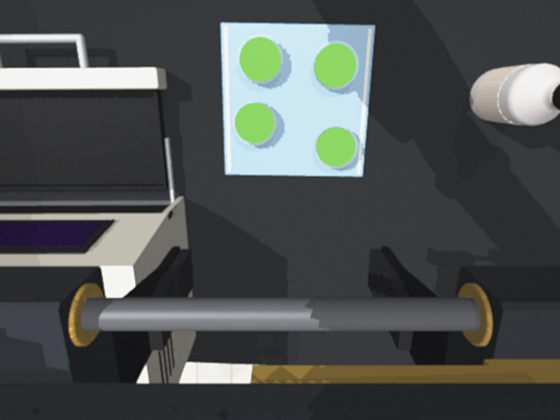

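Call:
{"method": "servo_tool", "body": {"targets": [[100,0.06,-0.012,0.06,0],[100,0.123,-0.025,0.12,0],[100,0.123,-0.025,0.18,0],[100,0.123,-0.025,0.24,0],[100,0.123,-0.025,0.26,0]]}}

```text
time_s: 30.2
tool_pos: [0.4601, 0.2725, 0.0987]
tool_rot: [-179.9, 0.1, -177.5]
force: [0.2, -0.8, -0.3]
grip_width: 0.0872
```

Call:
{"method": "servo_tool", "body": {"targets": [[100,0,0,0,0],[100,0,0,0,0],[100,0,0,0,0]]}}

```text
time_s: 30.58
tool_pos: [0.4617, 0.2764, 0.1029]
tool_rot: [179.9, 0.2, -177.3]
force: [-0.5, 0.7, 0.1]
grip_width: 0.0872
```

Run:
```python
from h import *
st();d=cam("wrist");dishes(d,"g");move(.4593,.2727,.0085,183)
```

```text
{'time_s': 30.575, 'tool_pos': [0.4617, 0.2764, 0.1029], 'tool_rot': [179.9079, 0.2353, -177.2957], 'force': [-0.4889, 0.6655, 0.1318], 'grip_width': 0.0872, 'qpos': [21.1485, 21.4167, -64.0286, 105.9241, 21.2082, 65.6192, 42.4572]}
g px [274. 204.] n 4264 centre 0.4566 0.2722 r 0.0273 z 0.019 zmax [0.018 0.02 ] mean [0.456  0.2719]
g px [407. 214.] n 4334 centre 0.46 0.3681 r 0.0276 z 0.019 zmax [0.018 0.02 ] mean [0.4587 0.3675]
g px [263. 285.] n 1519 centre 0.5292 0.2664 r 0.0252 z 0.0187 zmax [0.013 0.02 ] mean [0.521  0.2662]
g px [387. 349.] n 1029 centre 0.5722 0.3727 r 0.024 z 0.019 zmax [0.018 0.02 ] mean [0.5745 0.3694]
now [0.4614 0.2763 0.1025] [ 179.93    0.21 -177.28] shift [ 0.0026 -0.0036  0.094 ] turn -0.0049
```

Call:
{"method": "servo_tool", "body": {"targets": [[100,0.003,-0.0035,0.04,0],[100,0.003,-0.0035,0.08,0],[100,0.003,-0.0035,0.094,0],[90,0.003,-0.0035,0.094,0],[60,0.003,-0.0035,0.094,0]]}}

```text
time_s: 31.25
tool_pos: [0.4581, 0.2728, 0.0079]
tool_rot: [179.9, 0.1, -177.2]
force: [0.2, -0.1, 0.2]
grip_width: 0.075
```

Call:
{"method": "servo_tool", "body": {"targets": [[50,0,0,0,0],[40,0,0,0,0],[40,0,0,0,0]]}}

```text
time_s: 31.62
tool_pos: [0.4576, 0.2721, 0.0072]
tool_rot: [180.0, 0.1, -177.2]
force: [0.1, -0.7, 5.8]
grip_width: 0.0596
```

Call:
{"method": "servo_tool", "body": {"targets": [[40,0,0,-0.03,0],[40,0,0,-0.08,0],[40,0,0,-0.11,0],[40,0,0,-0.11,0],[40,0,0,-0.11,0]]}}

```text
time_s: 32.25
tool_pos: [0.4564, 0.2711, 0.1154]
tool_rot: [-179.9, -0.1, -177.3]
force: [-0.1, -0.9, -0.0]
grip_width: 0.0595
```

Run:
```python
from h import *
st();move(.6026,-.0825,.12,183.2)
```

```text
{'time_s': 32.25, 'tool_pos': [0.4564, 0.2711, 0.1154], 'tool_rot': [-179.9411, -0.0589, -177.2522], 'force': [-0.0844, -0.9457, -0.0344], 'grip_width': 0.0595, 'qpos': [22.9432, 19.8617, -65.2708, 105.8755, 19.6162, 66.8807, 43.7887]}
now [0.4564 0.2711 0.1154] [-179.94   -0.06 -177.25] shift [-0.129  -0.3603 -0.0044] turn -0.0079
```

Call:
{"method": "servo_tool", "body": {"targets": [[40,-0.01,-0.05,-0.005,0],[40,-0.02,-0.1,-0.005,0],[40,-0.035,-0.15,-0.005,0],[40,-0.05,-0.2,-0.005,0],[40,-0.07,-0.25,-0.005,0]]}}

```text
time_s: 32.88
tool_pos: [0.5381, 0.0236, 0.1198]
tool_rot: [-180.0, -0.1, -177.2]
force: [0.5, 0.6, -0.2]
grip_width: 0.0593
```

Call:
{"method": "servo_tool", "body": {"targets": [[40,-0.02,-0.04,0,0],[40,-0.04,-0.08,0,0],[40,-0.059,-0.11,0,0],[40,-0.059,-0.11,0,0],[40,-0.059,-0.11,0,0]]}}

```text
time_s: 33.5
tool_pos: [0.6019, -0.0802, 0.1198]
tool_rot: [179.9, -0.1, -177.2]
force: [0.7, 0.2, -0.4]
grip_width: 0.0596
```

Run:
```python
from h import *
st();move(.6026,-.0825,.022,183.2)
```

```text
{'time_s': 33.5, 'tool_pos': [0.6019, -0.0802, 0.1198], 'tool_rot': [179.9004, -0.1473, -177.1689], 'force': [0.7423, 0.1727, -0.3929], 'grip_width': 0.0596, 'qpos': [49.3263, 27.6927, -56.5095, 95.0558, 24.144, 70.6491, 80.4166]}
now [ 0.6019 -0.0802  0.1198] [ 179.9    -0.15 -177.17] shift [-0.0008 -0.0025  0.0978] turn -0.0064
```

Call:
{"method": "servo_tool", "body": {"targets": [[40,-0.001,-0.003,0.04,0],[40,-0.001,-0.003,0.075,0],[40,-0.001,-0.003,0.095,0],[40,-0.001,-0.003,0.099,0],[40,-0.001,-0.003,0.101,0]]}}

```text
time_s: 34.12
tool_pos: [0.6049, -0.084, 0.0212]
tool_rot: [-180.0, 0.1, -177.2]
force: [-0.6, 0.0, 1.0]
grip_width: 0.0594
```

Call:
{"method": "servo_tool", "body": {"targets": [[40,0,0,0,0],[40,0,0,0.001,0]]}}

```text
time_s: 34.38
tool_pos: [0.605, -0.0846, 0.0203]
tool_rot: [-180.0, 0.1, -177.2]
force: [0.0, -1.0, 0.1]
grip_width: 0.0594
```

Call:
{"method": "servo_tool", "body": {"targets": [[40,0,0,0.001,0],[40,0,0,0.002,0],[40,0,0,0.002,0]]}}

```text
time_s: 34.75
tool_pos: [0.6051, -0.0847, 0.0187]
tool_rot: [-180.0, 0.1, -177.3]
force: [-0.7, -0.4, 7.6]
grip_width: 0.0596
```

Call:
{"method": "servo_tool", "body": {"targets": [[74,0,0,0,0],[74,0,0,0,0],[74,0,0,-0.03,0],[74,0,0,-0.08,0],[100,0,0,-0.11,0]]}}

```text
time_s: 35.38
tool_pos: [0.6049, -0.0842, 0.1293]
tool_rot: [-180.0, 0.1, -177.2]
force: [0.2, 0.3, 0.3]
grip_width: 0.0687
```

Run:
```python
from h import *
st();move(.5398,.2675,.11,183.2)
```

```text
{'time_s': 35.375, 'tool_pos': [0.6049, -0.0842, 0.1293], 'tool_rot': [-179.986, 0.1084, -177.2226], 'force': [0.1644, 0.3104, 0.2772], 'grip_width': 0.0687, 'qpos': [49.6864, 27.3865, -56.7358, 94.2381, 23.9596, 71.3994, 80.8976]}
now [ 0.6049 -0.0842  0.1293] [-179.99    0.11 -177.22] shift [0.048  0.3545 0.0192] turn -0.0074
```

Call:
{"method": "servo_tool", "body": {"targets": [[100,0.01,0.06,0,0],[100,0.025,0.12,0,0],[100,0.035,0.18,0,0],[100,0.045,0.24,0,0],[100,0.048,0.3,0,0]]}}

```text
time_s: 36.0
tool_pos: [0.5411, 0.2142, 0.1272]
tool_rot: [-179.9, 0.0, -177.3]
force: [1.6, 0.0, 0.8]
grip_width: 0.0868
```

Call:
{"method": "servo_tool", "body": {"targets": [[100,0,0.054,0.01,0],[100,0,0.054,0.018,0],[100,0,0.054,0.018,0],[100,0,0.054,0.018,0]]}}

```text
time_s: 36.5
tool_pos: [0.54, 0.2648, 0.1091]
tool_rot: [-179.9, -0.0, -177.4]
force: [0.9, 0.9, -0.3]
grip_width: 0.0871
```

Run:
```python
from h import *
st();d=cam("wrist","w12");dishes(d,"g");move(.5398,.2675,.0085,183.2)
```

```text
{'time_s': 36.5, 'tool_pos': [0.54, 0.2648, 0.1091], 'tool_rot': [-179.9372, -0.0034, -177.4003], 'force': [0.9044, 0.8763, -0.2671], 'grip_width': 0.0871, 'qpos': [17.6937, 28.8116, -59.2273, 96.5806, 26.2267, 69.8431, 44.841]}
g px [438. 105.] n 5339 centre 0.462 0.3677 r 0.0278 z 0.019 zmax [0.018 0.02 ] mean [0.461  0.3672]
g px [282. 207.] n 4037 centre 0.5383 0.2656 r 0.0275 z 0.0189 zmax [0.018 0.02 ] mean [0.5376 0.2662]
g px [428. 246.] n 3720 centre 0.5654 0.3784 r 0.0277 z 0.019 zmax [0.017 0.02 ] mean [0.5632 0.3781]
now [0.5402 0.2648 0.1093] [-179.95    0.02 -177.42] shift [0.0003 0.0028 0.1008] turn -0.0108
```

View pics/w12.png

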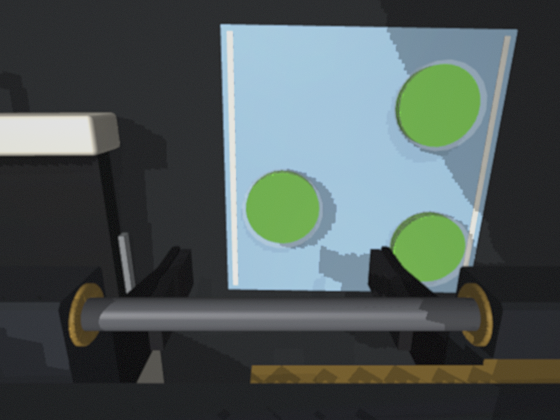

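Call:
{"method": "servo_tool", "body": {"targets": [[100,0,0.002,0.05,0],[100,0,0.002,0.09,0],[100,0,0.002,0.101,0],[90,0,0.002,0.101,0],[60,0,0.002,0.101,0]]}}

```text
time_s: 37.17
tool_pos: [0.5405, 0.2693, 0.0102]
tool_rot: [179.9, 0.2, -177.3]
force: [-0.1, 0.3, -0.5]
grip_width: 0.075
```

Call:
{"method": "servo_tool", "body": {"targets": [[50,0,0,0,0],[40,0,0,0,0],[40,0,0,0,0]]}}

```text
time_s: 37.55
tool_pos: [0.5399, 0.2689, 0.0093]
tool_rot: [-180.0, 0.1, -177.2]
force: [-0.4, 0.2, 6.4]
grip_width: 0.0596
```

Call:
{"method": "servo_tool", "body": {"targets": [[40,0,0,-0.03,0],[40,0,0,-0.08,0],[40,0,0,-0.11,0],[40,0,0,-0.11,0],[40,0,0,-0.11,0]]}}

```text
time_s: 38.17
tool_pos: [0.5386, 0.2682, 0.1172]
tool_rot: [-179.9, -0.1, -177.2]
force: [0.3, -0.7, 0.1]
grip_width: 0.06
```

Run:
```python
from h import *
st();move(.5476,-.0284,.12,183.2)
```

```text
{'time_s': 38.175, 'tool_pos': [0.5386, 0.2682, 0.1172], 'tool_rot': [-179.9448, -0.0707, -177.2444], 'force': [0.2565, -0.6773, 0.0671], 'grip_width': 0.06, 'qpos': [17.6011, 28.4689, -59.6013, 96.0301, 25.8314, 70.6854, 44.9373]}
now [0.5386 0.2682 0.1172] [-179.94   -0.07 -177.24] shift [ 0.0053 -0.2967 -0.0025] turn -0.0078
```

Call:
{"method": "servo_tool", "body": {"targets": [[40,0.001,-0.05,-0.003,0],[40,0.002,-0.1,-0.003,0],[40,0.003,-0.15,-0.003,0],[40,0.004,-0.2,-0.003,0],[40,0.005,-0.25,-0.003,0]]}}

```text
time_s: 38.8
tool_pos: [0.5449, 0.0169, 0.1196]
tool_rot: [180.0, -0.1, -177.2]
force: [0.4, -0.6, -0.8]
grip_width: 0.0594
```

Call:
{"method": "servo_tool", "body": {"targets": [[40,0,-0.035,0,0],[40,0,-0.047,0,0],[40,0,-0.047,0,0],[40,0,-0.047,0,0]]}}

```text
time_s: 39.3
tool_pos: [0.5482, -0.0257, 0.1211]
tool_rot: [179.9, -0.0, -177.1]
force: [-0.5, 0.2, -0.5]
grip_width: 0.0595
```

Run:
```python
from h import *
st();move(.5476,-.0284,.024,183.2)
```

```text
{'time_s': 39.3, 'tool_pos': [0.5482, -0.0257, 0.1211], 'tool_rot': [179.9345, -0.013, -177.0628], 'force': [-0.5313, 0.2225, -0.4575], 'grip_width': 0.0595, 'qpos': [52.131, 20.5404, -61.2052, 103.2474, 19.3354, 67.7215, 77.8992]}
now [ 0.5482 -0.0257  0.1211] [ 179.93   -0.01 -177.06] shift [ 0.0007 -0.0028  0.0971] turn -0.0046
```

Call:
{"method": "servo_tool", "body": {"targets": [[40,0.001,-0.002,0.04,0],[40,0.001,-0.002,0.075,0],[40,0.001,-0.002,0.093,0],[40,0.001,-0.002,0.096,0],[40,0.001,-0.002,0.098,0]]}}

```text
time_s: 39.92
tool_pos: [0.5485, -0.0295, 0.0243]
tool_rot: [-180.0, 0.1, -177.2]
force: [-0.2, -0.4, -0.1]
grip_width: 0.0591
```

Call:
{"method": "servo_tool", "body": {"targets": [[40,0,0,0,0],[40,0,0,0.0015,0],[40,0,0,0.0025,0],[40,0,0,0.0025,0]]}}

```text
time_s: 40.42
tool_pos: [0.5477, -0.0303, 0.0209]
tool_rot: [-180.0, 0.0, -177.2]
force: [0.5, 0.3, 0.4]
grip_width: 0.0593
```

Call:
{"method": "servo_tool", "body": {"targets": [[40,0,0,0.001,0],[40,0,0,0.001,0]]}}

```text
time_s: 40.67
tool_pos: [0.5482, -0.0303, 0.0208]
tool_rot: [-180.0, 0.1, -177.2]
force: [-1.2, -1.2, 6.3]
grip_width: 0.0597
```

Call:
{"method": "servo_tool", "body": {"targets": [[74,0,0,0,0],[74,0,0,0,0],[74,0,0,-0.03,0],[74,0,0,-0.08,0],[100,0,0,-0.11,0]]}}

```text
time_s: 41.3
tool_pos: [0.5482, -0.0298, 0.1317]
tool_rot: [-180.0, 0.1, -177.2]
force: [0.2, 0.8, 0.5]
grip_width: 0.0688
```

Run:
```python
from h import *
st();d=cam("top","t12");dishes(d,"g");move(.4622,.3685,.11,183.2)
```

```text
{'time_s': 41.3, 'tool_pos': [0.5482, -0.0298, 0.1317], 'tool_rot': [-179.9872, 0.0993, -177.218], 'force': [0.1916, 0.8498, 0.4812], 'grip_width': 0.0688, 'qpos': [53.1452, 19.7915, -61.7589, 102.6752, 18.7033, 68.6342, 78.646]}
g px [153. 204.] n 176 centre 0.5664 0.382 r 0.0254 z 0.0199 zmax [0.014 0.025] mean [0.5674 0.3816]
g px [155. 236.] n 181 centre 0.4626 0.3704 r 0.0256 z 0.0198 zmax [0.015 0.025] mean [0.462  0.3706]
now [ 0.5502 -0.0297  0.135 ] [-179.91    0.36 -177.21] shift [0.0687 0.402  0.0239] turn -0.0072
```

Call:
{"method": "servo_tool", "body": {"targets": [[100,0.012,0.06,0,0],[100,0.024,0.12,0,0],[100,0.036,0.18,0,0],[100,0.048,0.24,0,0],[100,0.06,0.3,0,0]]}}

```text
time_s: 41.98
tool_pos: [0.4726, 0.2679, 0.1295]
tool_rot: [-180.0, 0.0, -177.3]
force: [1.7, 0.2, 1.1]
grip_width: 0.0868
```

Call:
{"method": "servo_tool", "body": {"targets": [[100,0.005,0.06,0,0],[100,0.008,0.102,0.01,0],[100,0.008,0.102,0.02,0],[100,0.008,0.102,0.02,0],[100,0.008,0.102,0.02,0]]}}

```text
time_s: 42.6
tool_pos: [0.4613, 0.3663, 0.1096]
tool_rot: [-179.9, 0.0, -177.4]
force: [-0.4, -0.5, -0.0]
grip_width: 0.087
```

Run:
```python
from h import *
st();d=cam("wrist","w13");dishes(d,"g");move(.4622,.3688,.0085,183.2)
```

```text
{'time_s': 42.6, 'tool_pos': [0.4613, 0.3663, 0.1096], 'tool_rot': [-179.9356, 0.008, -177.3875], 'force': [-0.3502, -0.5221, -0.0045], 'grip_width': 0.087, 'qpos': [7.8324, 28.199, -61.6758, 98.2953, 26.395, 69.6239, 32.0704]}
g px [286. 207.] n 4032 centre 0.4596 0.3704 r 0.0275 z 0.0189 zmax [0.018 0.02 ] mean [0.4591 0.3703]
g px [292. 342.] n 1375 centre 0.5661 0.381 r 0.0263 z 0.0189 zmax [0.018 0.02 ] mean [0.5751 0.3814]
now [0.4614 0.3665 0.1099] [-179.96    0.03 -177.39] shift [-0.0009  0.0023  0.1014] turn -0.0104
```

View pics/w13.png

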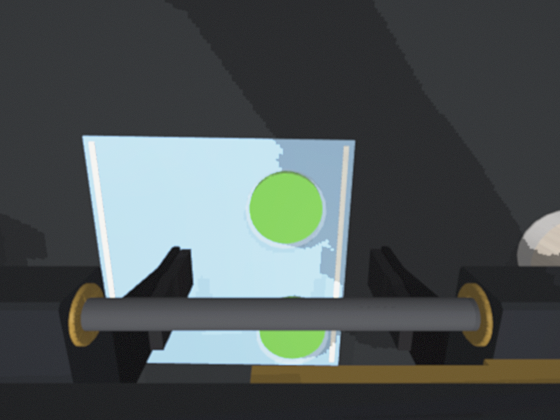

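Call:
{"method": "servo_tool", "body": {"targets": [[95,-0.001,0.0025,0.05,0],[95,-0.001,0.0025,0.09,0],[95,-0.001,0.0025,0.101,0],[90,-0.001,0.0025,0.101,0],[60,-0.001,0.0025,0.101,0]]}}

```text
time_s: 43.28
tool_pos: [0.4623, 0.3714, 0.0107]
tool_rot: [179.9, 0.1, -177.3]
force: [-0.2, -0.1, 0.0]
grip_width: 0.0747
```

Call:
{"method": "servo_tool", "body": {"targets": [[50,0,0,0,0],[40,0,0,0,0],[40,0,0,0,0]]}}

```text
time_s: 43.65
tool_pos: [0.4618, 0.3711, 0.0098]
tool_rot: [180.0, 0.1, -177.2]
force: [-0.9, -1.3, 7.0]
grip_width: 0.0597
```

Call:
{"method": "servo_tool", "body": {"targets": [[40,0,0,-0.03,0],[40,0,0,-0.08,0],[40,0,0,-0.11,0],[40,0,0,-0.11,0],[40,0,0,-0.11,0]]}}

```text
time_s: 44.28
tool_pos: [0.4608, 0.3699, 0.1177]
tool_rot: [-179.9, -0.1, -177.2]
force: [0.0, 0.0, -0.6]
grip_width: 0.0593
```

Run:
```python
from h import *
st();move(.5964,.0304,.12,183.2)
```

```text
{'time_s': 44.275, 'tool_pos': [0.4608, 0.3699, 0.1177], 'tool_rot': [-179.9262, -0.0553, -177.2469], 'force': [0.0113, 0.0043, -0.6387], 'grip_width': 0.0593, 'qpos': [7.6055, 28.0188, -61.9378, 97.5175, 26.0887, 70.5446, 32.181]}
now [0.4608 0.3699 0.1177] [-179.93   -0.06 -177.25] shift [-0.1191 -0.3456 -0.002 ] turn -0.0078
```

Call:
{"method": "servo_tool", "body": {"targets": [[40,-0.01,-0.05,-0.003,0],[40,-0.02,-0.1,-0.003,0],[40,-0.035,-0.15,-0.003,0],[40,-0.055,-0.2,-0.003,0],[40,-0.075,-0.25,-0.003,0]]}}

```text
time_s: 44.9
tool_pos: [0.5476, 0.1223, 0.1202]
tool_rot: [-180.0, -0.1, -177.2]
force: [0.2, -0.2, -1.1]
grip_width: 0.0594
```

Call:
{"method": "servo_tool", "body": {"targets": [[40,-0.02,-0.04,0,0],[40,-0.035,-0.08,0,0],[40,-0.044,-0.096,0,0],[40,-0.044,-0.096,0,0],[40,-0.044,-0.096,0,0]]}}

```text
time_s: 45.52
tool_pos: [0.5957, 0.0336, 0.1216]
tool_rot: [179.9, -0.0, -177.0]
force: [0.1, -0.3, -0.8]
grip_width: 0.0595
```

Run:
```python
from h import *
st();d=cam("wrist","w14");dishes(d,"g",(.5,.65),(-.15,.15));move(.5964,.0304,.0245,183.2)
```

```text
{'time_s': 45.525, 'tool_pos': [0.5957, 0.0336, 0.1216], 'tool_rot': [179.9237, -0.046, -177.0478], 'force': [0.0693, -0.3282, -0.8069], 'grip_width': 0.0595, 'qpos': [41.4836, 27.4663, -59.8236, 96.5477, 24.9071, 70.6552, 68.9171]}
g px [193. 139.] n 4915 centre 0.547 -0.0291 r 0.0282 z 0.0304 zmax [0.029 0.031] mean [ 0.5471 -0.0289]
g px [124. 212.] n 4367 centre 0.6053 -0.0819 r 0.0283 z 0.0303 zmax [0.029 0.031] mean [ 0.6037 -0.081 ]
now [0.5957 0.0336 0.1217] [ 179.95   -0.03 -177.02] shift [-0.0006 -0.0033  0.0972] turn -0.0038
```

View pics/w14.png

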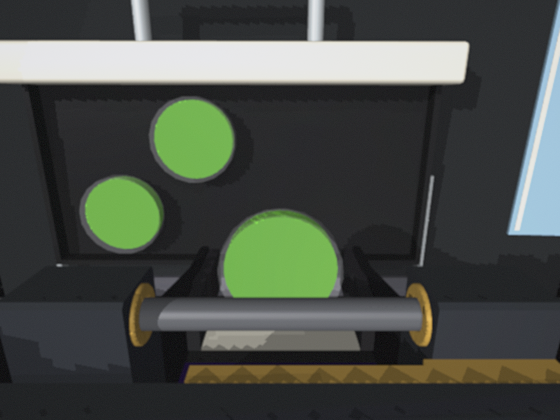

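Call:
{"method": "servo_tool", "body": {"targets": [[40,0.001,-0.002,0.04,0],[40,0.001,-0.002,0.075,0],[40,0.001,-0.002,0.093,0],[40,0.001,-0.002,0.096,0],[40,0.001,-0.002,0.098,0]]}}

```text
time_s: 46.2
tool_pos: [0.5966, 0.0295, 0.0249]
tool_rot: [180.0, 0.1, -177.2]
force: [0.4, -0.2, 0.0]
grip_width: 0.0593
```

Call:
{"method": "servo_tool", "body": {"targets": [[40,0,0,0,0],[40,0,0,0.0015,0],[40,0,0,0.003,0],[40,0,0,0.003,0]]}}

```text
time_s: 46.7
tool_pos: [0.5961, 0.0286, 0.0213]
tool_rot: [-180.0, 0.0, -177.3]
force: [-0.9, -0.4, 3.7]
grip_width: 0.0594
```

Call:
{"method": "servo_tool", "body": {"targets": [[74,0,0,0,0],[74,0,0,0,0],[74,0,0,-0.03,0],[74,0,0,-0.08,0],[100,0,0,-0.11,0]]}}

```text
time_s: 47.32
tool_pos: [0.5964, 0.0292, 0.1328]
tool_rot: [180.0, 0.1, -177.2]
force: [-0.0, -0.3, 0.4]
grip_width: 0.0689
```

Run:
```python
from h import *
st();move(.5665,.3800,.11,183.2)
```

```text
{'time_s': 47.325, 'tool_pos': [0.5964, 0.0292, 0.1328], 'tool_rot': [179.9931, 0.1125, -177.2211], 'force': [-0.0054, -0.2651, 0.435], 'grip_width': 0.0689, 'qpos': [42.2476, 26.7663, -60.2439, 95.9436, 24.3594, 71.5454, 69.5488]}
now [0.5964 0.0292 0.1328] [ 179.99    0.11 -177.22] shift [0.0129 0.3519 0.0229] turn -0.0073
```

Call:
{"method": "servo_tool", "body": {"targets": [[100,0.015,0.06,0,0],[100,0.02,0.12,0,0],[100,0.02,0.18,0,0],[100,0.015,0.24,0,0],[100,0.013,0.3,0,0]]}}

```text
time_s: 47.95
tool_pos: [0.5685, 0.3292, 0.1304]
tool_rot: [-180.0, 0.0, -177.3]
force: [0.5, -0.1, 0.5]
grip_width: 0.087
```

Call:
{"method": "servo_tool", "body": {"targets": [[100,0,0.04,0,0],[100,0,0.053,0.01,0],[100,0,0.053,0.022,0],[100,0,0.053,0.022,0],[100,0,0.053,0.022,0]]}}

```text
time_s: 48.58
tool_pos: [0.5669, 0.3784, 0.1085]
tool_rot: [-179.9, 0.0, -177.4]
force: [-0.4, 0.3, 0.2]
grip_width: 0.0873
```

Run:
```python
from h import *
st();d=cam("wrist","w15");dishes(d,"g",(.4,.65),(.2,.5));move(.5665,.3805,.0085,183.2)
```

```text
{'time_s': 48.575, 'tool_pos': [0.5669, 0.3784, 0.1085], 'tool_rot': [-179.9285, 0.005, -177.4101], 'force': [-0.4111, 0.2849, 0.2296], 'grip_width': 0.0873, 'qpos': [2.4565, 38.0488, -56.2314, 84.3624, 32.1296, 74.7732, 35.9865]}
g px [284. 208.] n 4040 centre 0.5656 0.3809 r 0.0275 z 0.0189 zmax [0.018 0.02 ] mean [0.5651 0.3808]
now [0.5669 0.3789 0.1089] [-179.96    0.03 -177.39] shift [0.0003 0.0017 0.1004] turn -0.0102
```

View pics/w15.png

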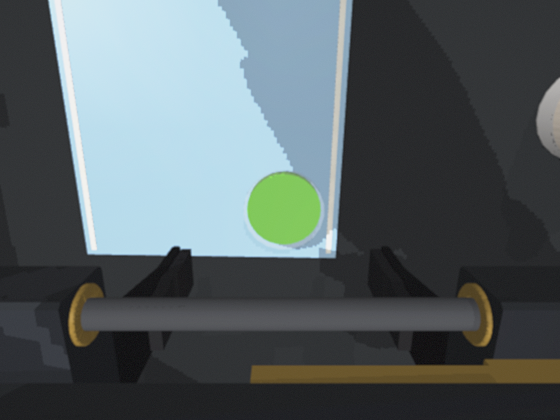

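Run:
```python
from h import *
d=cam("wrist");P=cloud(d)
for u in [(334,200),(340,120),(331,240),(200,150),(80,180)]: print(u,P[u[1],u[0]])
```

```text
(334, 200) [0.56156848 0.42029667 0.00331434]
(340, 120) [0.5015362  0.41927583 0.00258147]
(331, 240) [0.59504104 0.42104291 0.00263568]
(200, 150) [0.52796463 0.31785374 0.0029693 ]
(80, 180) [0.55516466 0.22627121 0.00240725]
```

Flat strip; no obstacle.

Call:
{"method": "servo_tool", "body": {"targets": [[100,0,0.002,0.05,0],[100,0,0.002,0.09,0],[100,0,0.002,0.1,0],[90,0,0.002,0.1,0],[60,0,0.002,0.1,0]]}}

```text
time_s: 49.3
tool_pos: [0.5668, 0.3837, 0.011]
tool_rot: [179.9, 0.2, -177.3]
force: [-0.3, -0.9, 0.6]
grip_width: 0.0755
```

Call:
{"method": "servo_tool", "body": {"targets": [[50,0,0,0,0],[40,0,0,0,0],[40,0,0,0,0]]}}

```text
time_s: 49.68
tool_pos: [0.5663, 0.383, 0.01]
tool_rot: [180.0, 0.1, -177.2]
force: [-0.0, -1.1, 5.6]
grip_width: 0.0592
```

Call:
{"method": "servo_tool", "body": {"targets": [[40,0,0,-0.03,0],[40,0,0,-0.08,0],[40,0,0,-0.11,0],[40,0,0,-0.11,0],[40,0,0,-0.11,0]]}}

```text
time_s: 50.3
tool_pos: [0.5653, 0.382, 0.1173]
tool_rot: [-179.9, -0.1, -177.2]
force: [-0.4, -0.7, -0.2]
grip_width: 0.0596
```

Run:
```python
from h import *
st();move(.5414,.0845,.12,183.2)
```

```text
{'time_s': 50.3, 'tool_pos': [0.5653, 0.382, 0.1173], 'tool_rot': [-179.9204, -0.0758, -177.2404], 'force': [-0.4052, -0.6509, -0.1956], 'grip_width': 0.0596, 'qpos': [2.1586, 37.7641, -56.4827, 83.691, 31.8028, 75.676, 36.0876]}
now [0.5653 0.382  0.1173] [-179.92   -0.08 -177.24] shift [ 0.0381 -0.296  -0.0022] turn -0.0077
```

Call:
{"method": "servo_tool", "body": {"targets": [[40,0.01,-0.05,-0.003,0],[40,0.018,-0.1,-0.003,0],[40,0.025,-0.15,-0.003,0],[40,0.032,-0.2,-0.003,0],[40,0.038,-0.25,-0.003,0]]}}

```text
time_s: 50.92
tool_pos: [0.5384, 0.1288, 0.1199]
tool_rot: [-180.0, -0.2, -177.3]
force: [-0.1, 0.2, 0.2]
grip_width: 0.0596
```

Call:
{"method": "servo_tool", "body": {"targets": [[40,0,-0.035,0,0],[40,0,-0.047,0,0],[40,0,-0.047,0,0],[40,0,-0.047,0,0]]}}

```text
time_s: 51.42
tool_pos: [0.5416, 0.0865, 0.1216]
tool_rot: [179.9, -0.0, -177.1]
force: [-0.9, 1.2, -0.3]
grip_width: 0.0594
```

Run:
```python
from h import *
st();move(.5414,.0845,.0245,183.2)
```

```text
{'time_s': 51.425, 'tool_pos': [0.5416, 0.0865, 0.1216], 'tool_rot': [179.9213, -0.0143, -177.0736], 'force': [-0.8561, 1.2095, -0.339], 'grip_width': 0.0594, 'qpos': [42.5075, 21.8525, -64.2222, 103.2258, 21.0643, 68.2682, 64.8104]}
now [0.5416 0.0865 0.1216] [ 179.92   -0.01 -177.07] shift [ 0.0003 -0.0022  0.0971] turn -0.0048
```

Call:
{"method": "servo_tool", "body": {"targets": [[40,0.001,-0.001,0.04,0],[40,0.001,-0.001,0.075,0],[40,0.001,-0.001,0.093,0],[40,0.001,-0.001,0.096,0],[40,0.001,-0.001,0.098,0]]}}

```text
time_s: 52.05
tool_pos: [0.5419, 0.0841, 0.0247]
tool_rot: [180.0, 0.1, -177.2]
force: [-0.0, -0.1, -1.0]
grip_width: 0.0594
```

Call:
{"method": "servo_tool", "body": {"targets": [[40,0,0,0,0],[40,0,0,0.0015,0],[40,0,0,0.003,0],[40,0,0,0.003,0]]}}

```text
time_s: 52.55
tool_pos: [0.5416, 0.083, 0.0215]
tool_rot: [-180.0, 0.1, -177.3]
force: [-0.8, -1.6, 4.7]
grip_width: 0.0596
```

Call:
{"method": "servo_tool", "body": {"targets": [[74,0,0,0,0],[74,0,0,0,0],[74,0,0,-0.03,0],[74,0,0,-0.08,0],[80,0,0,-0.12,0]]}}

```text
time_s: 53.18
tool_pos: [0.5411, 0.0834, 0.1421]
tool_rot: [180.0, 0.0, -177.2]
force: [-0.1, -0.5, 0.2]
grip_width: 0.0677
```

Call:
{"method": "servo_tool", "body": {"targets": [[80,-0.02,-0.02,-0.06,0],[60,-0.04,-0.05,-0.12,0],[40,-0.08,-0.08,-0.18,0],[40,-0.08,-0.08,-0.2,0],[40,-0.08,-0.08,-0.2,0]]}}

```text
time_s: 53.8
tool_pos: [0.6269, 0.0065, 0.3432]
tool_rot: [179.9, 0.3, -177.4]
force: [-0.1, 1.6, -1.1]
grip_width: 0.0392
```

Run:
```python
from h import *
st();d=cam("wrist","w16");dishes(d,"g");
P=cloud(d).reshape(-1,3)
m=(P[:,2]>.028)&(P[:,2]<.039)&(abs(P[:,1])<.05)&(P[:,0]<.465)&(P[:,0]>.42)
if m.sum():print("bar",m.sum(),P[m].mean(0),np.polyfit(P[m][:,1],P[m][:,0],1))
move(.42,-.004,.12,183.2)
```

```text
{'time_s': 53.8, 'tool_pos': [0.6269, 0.0065, 0.3432], 'tool_rot': [179.9205, 0.2603, -177.3564], 'force': [-0.065, 1.622, -1.0803], 'grip_width': 0.0392, 'qpos': [41.5366, 24.4541, -63.2779, 73.5776, 21.7624, 94.2478, 74.9269]}
g px [254.  94.] n 1584 centre 0.5486 -0.0297 r 0.0275 z 0.0305 zmax [0.029 0.032] mean [ 0.5482 -0.0296]
g px [343.  93.] n 1598 centre 0.5429 0.0821 r 0.0279 z 0.0306 zmax [0.029 0.032] mean [0.5424 0.0822]
g px [298. 134.] n 1437 centre 0.5955 0.0285 r 0.0277 z 0.0305 zmax [0.029 0.032] mean [0.5952 0.0285]
g px [211. 138.] n 1449 centre 0.606 -0.0828 r 0.0282 z 0.0305 zmax [0.029 0.032] mean [ 0.6057 -0.0829]
bar 884 [0.45124969 0.00210335 0.03444349] [-0.01827356  0.45128813]
now [0.6255 0.0074 0.3412] [ 179.94    0.07 -177.25] shift [ 0.2061 -0.0018  0.2209] turn -0.0078
```

View pics/w16.png

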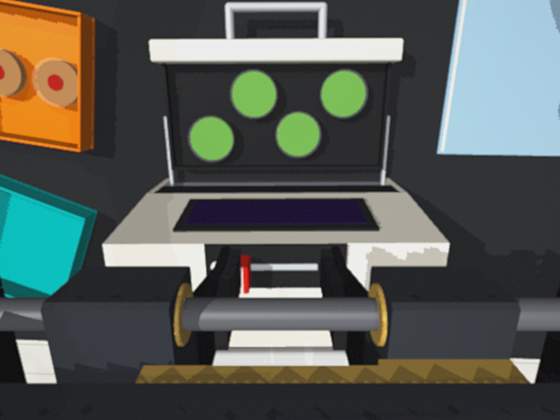

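Call:
{"method": "servo_tool", "body": {"targets": [[40,0.06,0,0,0],[40,0.12,0,0.05,0],[40,0.165,0.001,0.11,0],[40,0.195,0.001,0.17,0],[40,0.195,0.001,0.22,0]]}}

```text
time_s: 54.48
tool_pos: [0.4303, -0.0037, 0.1342]
tool_rot: [-179.5, -0.1, -177.5]
force: [0.5, -0.4, -0.6]
grip_width: 0.0349
```

Call:
{"method": "servo_tool", "body": {"targets": [[40,0,0,0.03,0],[40,0,0,0.06,0],[40,0,0,0.06,0],[40,0,0,0.06,0]]}}

```text
time_s: 54.98
tool_pos: [0.4331, -0.0008, 0.0773]
tool_rot: [180.0, -0.0, -177.2]
force: [0.9, 1.0, 0.2]
grip_width: 0.0349
```

Run:
```python
from h import *
st();move(.43,-.005,.02,183.2)
d=cam("wrist","w17");d=cam("top","t17");cv2.imwrite("pics/t17c.png",cv2.resize(d["frame"][70:300,120:410],None,fx=2.6,fy=2.6,interpolation=cv2.INTER_CUBIC))
```

```text
{'time_s': 54.975, 'tool_pos': [0.4331, -0.0008, 0.0773], 'tool_rot': [179.9982, -0.0211, -177.201], 'force': [0.9301, 0.983, 0.2024], 'grip_width': 0.0349, 'qpos': [71.5623, 5.2129, -75.7799, 120.3936, 5.9273, 58.4807, 85.5295]}
now [ 0.4331 -0.0008  0.0773] [ 180.     -0.02 -177.2 ] shift [ 0.0033 -0.0041  0.0573] turn -0.007
```

View pics/w17.png

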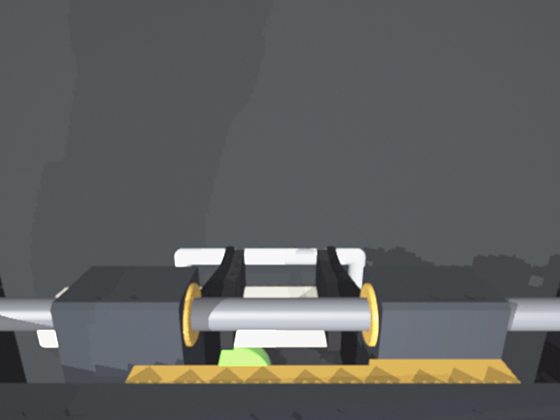

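Call:
{"method": "servo_tool", "body": {"targets": [[40,0,0,-0.02,0],[40,-0.015,0,-0.02,0],[40,-0.034,0,-0.02,0],[40,-0.034,0,-0.02,0],[40,-0.034,0,-0.02,0]]}}

```text
time_s: 55.7
tool_pos: [0.4669, 0.0007, 0.0974]
tool_rot: [-179.9, -0.0, -177.2]
force: [0.2, -0.4, 1.4]
grip_width: 0.0346
```

Run:
```python
from h import *
st();move(.468,-.003,.02,183.2)
d=cam("wrist")
P=cloud(d).reshape(-1,3)
m=(P[:,2]>.028)&(P[:,2]<.039)&(abs(P[:,1]+.004)<.045)&(P[:,0]<.456)&(P[:,0]>.43)
print("bar",m.sum(),P[m].mean(0),P[m].min(0),P[m].max(0),np.polyfit(P[m][:,1],P[m][:,0],1))
```

```text
{'time_s': 55.7, 'tool_pos': [0.4669, 0.0007, 0.0974], 'tool_rot': [-179.9457, -0.0108, -177.2034], 'force': [0.1791, -0.3628, 1.3845], 'grip_width': 0.0346, 'qpos': [66.3378, 11.7777, -74.0359, 115.1099, 12.8747, 62.2292, 79.3419]}
now [0.4669 0.0007 0.0974] [-179.95   -0.01 -177.2 ] shift [-0.0009 -0.0037  0.0775] turn -0.007
bar 2089 [ 0.44872185 -0.00393128  0.03432334] [ 0.44240159 -0.0489779   0.02998965] [0.45593394 0.04098051 0.0372709 ] [-0.05046825  0.44852345]
```

Call:
{"method": "servo_tool", "body": {"targets": [[40,-0.001,-0.002,0.025,0],[40,-0.001,-0.002,0.045,0],[40,-0.001,-0.002,0.045,0]]}}

```text
time_s: 56.12
tool_pos: [0.4667, -0.0016, 0.0513]
tool_rot: [-180.0, -0.2, -177.2]
force: [-0.1, 1.1, -0.4]
grip_width: 0.0349
```

Run:
```python
from h import *
st();move(.468,-.003,.02,183.2)
```

```text
{'time_s': 56.125, 'tool_pos': [0.4667, -0.0016, 0.0513], 'tool_rot': [-179.9927, -0.1625, -177.2225], 'force': [-0.0738, 1.0851, -0.441], 'grip_width': 0.0349, 'qpos': [60.645, 17.2245, -69.4781, 117.4824, 19.0877, 57.9586, 74.3728]}
now [ 0.4667 -0.0016  0.0513] [-179.99   -0.16 -177.22] shift [-0.0013 -0.0014  0.0313] turn -0.0074
```

Call:
{"method": "servo_tool", "body": {"targets": [[40,-0.001,-0.001,0.02,0],[40,-0.001,-0.001,0.031,0],[40,-0.006,-0.001,0.031,0],[40,-0.011,-0.001,0.031,0],[40,-0.017,-0.001,0.031,0]]}}

```text
time_s: 56.75
tool_pos: [0.4855, -0.0017, 0.0213]
tool_rot: [-180.0, -0.0, -177.2]
force: [-2.5, -0.8, -2.3]
grip_width: 0.035
```

Call:
{"method": "servo_tool", "body": {"targets": [[40,-0.008,0,0,0],[40,-0.016,0,0,0],[40,-0.024,0,0,0],[40,-0.032,0,0,0],[40,-0.04,0,0,0]]}}

```text
time_s: 57.38
tool_pos: [0.5262, 0.0003, 0.0212]
tool_rot: [-180.0, 0.0, -177.2]
force: [-1.9, 0.0, 1.8]
grip_width: 0.0347
```

Call:
{"method": "servo_tool", "body": {"targets": [[40,-0.008,0,0,0],[40,-0.016,0,0,0],[40,-0.024,0,0,0],[40,-0.03,0,0,0],[40,-0.033,0,0,0]]}}

```text
time_s: 58.0
tool_pos: [0.5588, 0.002, 0.0211]
tool_rot: [180.0, 0.0, -177.2]
force: [-2.1, -1.5, 1.8]
grip_width: 0.0346
```

Run:
```python
from h import *
st()
```

```text
{'time_s': 58.0, 'tool_pos': [0.5588, 0.002, 0.0211], 'tool_rot': [179.9905, 0.0019, -177.2363], 'force': [-2.1103, -1.4684, 1.8049], 'grip_width': 0.0346, 'qpos': [45.4198, 30.8244, -58.8304, 106.6782, 30.4174, 59.961, 66.9678]}
```

Call:
{"method": "servo_tool", "body": {"targets": [[40,0.01,0,0,0],[40,0.01,0,-0.04,0],[40,0.01,0,-0.06,0],[40,0.04,0,-0.06,0],[40,0.05,0,-0.06,0]]}}

```text
time_s: 58.62
tool_pos: [0.5071, -0.0008, 0.0809]
tool_rot: [-179.9, -0.0, -177.2]
force: [-0.4, 0.6, -1.0]
grip_width: 0.0352
```

Run:
```python
from h import *
st()
d=cam("wrist","w18")
P=cloud(d).reshape(-1,3)
m=(P[:,2]>.028)&(P[:,2]<.039)&(abs(P[:,1])<.045)&(P[:,0]<.56)&(P[:,0]>.5)
print("bar",m.sum(),P[m].mean(0),P[m].min(0),P[m].max(0))
move(.510,0,.02,183.2)
```

```text
{'time_s': 58.625, 'tool_pos': [0.5071, -0.0008, 0.0809], 'tool_rot': [-179.9073, -0.0298, -177.2394], 'force': [-0.4319, 0.6449, -0.9961], 'grip_width': 0.0352, 'qpos': [56.3492, 20.0772, -67.2403, 110.9453, 20.9738, 62.6821, 73.188]}
bar 1435 [ 0.52532513 -0.00016707  0.03406546] [ 0.51972612 -0.04494742  0.0291115 ] [0.53269263 0.04493962 0.03714347]
now [ 0.5064 -0.001   0.0807] [-179.88   -0.09 -177.23] shift [-0.0038  0.001   0.0607] turn -0.0076
```

View pics/w18.png

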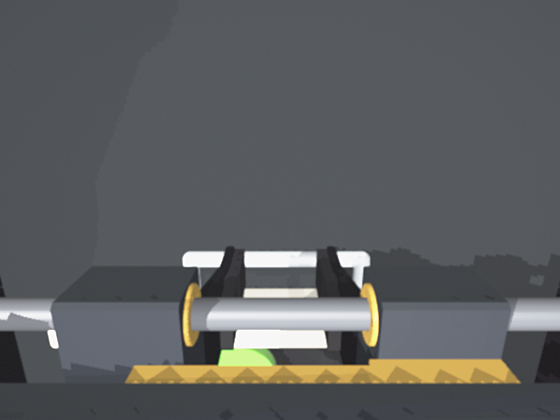

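Call:
{"method": "servo_tool", "body": {"targets": [[40,0.005,0,0,0],[40,0.005,0,0.03,0],[40,0.005,0,0.055,0],[40,0.005,0,0.06,0],[40,0.005,0,0.06,0]]}}

```text
time_s: 59.3
tool_pos: [0.5039, -0.0004, 0.0213]
tool_rot: [180.0, 0.0, -177.2]
force: [-0.0, 0.2, -0.1]
grip_width: 0.035
```

Call:
{"method": "servo_tool", "body": {"targets": [[40,-0.004,0,0,0],[40,-0.01,0,0,0],[40,-0.017,0,0,0],[40,-0.025,0,0,0],[40,-0.033,0,0,0]]}}

```text
time_s: 59.92
tool_pos: [0.537, 0.0008, 0.0211]
tool_rot: [-180.0, -0.0, -177.2]
force: [-2.3, -0.4, 3.1]
grip_width: 0.0344
```

Call:
{"method": "servo_tool", "body": {"targets": [[40,-0.008,0,0,0],[40,-0.016,0,0,0],[40,-0.024,0,0,0],[40,-0.03,0,0,0],[40,-0.034,0,0,0]]}}

```text
time_s: 60.55
tool_pos: [0.5707, 0.0025, 0.021]
tool_rot: [180.0, -0.0, -177.2]
force: [-2.3, -1.3, 0.7]
grip_width: 0.0352
```

Call:
{"method": "servo_tool", "body": {"targets": [[40,-0.004,0,0,0],[40,-0.008,0,0,0],[40,-0.011,0,0,0],[40,-0.014,0,0,0],[40,-0.016,0,0,0]]}}

```text
time_s: 61.18
tool_pos: [0.5825, 0.003, 0.0208]
tool_rot: [-179.9, -0.5, -177.2]
force: [-14.8, -2.9, 12.9]
grip_width: 0.0351
```

Call:
{"method": "servo_tool", "body": {"targets": [[40,-0.003,0,0,0],[40,-0.005,0,0,0],[40,-0.006,0,0,0],[40,-0.006,0,0,0]]}}

```text
time_s: 61.68
tool_pos: [0.5827, 0.0031, 0.0203]
tool_rot: [-179.8, -1.2, -177.2]
force: [-26.7, -3.1, 22.0]
grip_width: 0.035
```

Call:
{"method": "servo_tool", "body": {"targets": [[40,0.01,0,0,0],[40,0.02,0,0,0],[40,0.02,0,-0.06,0],[40,0.02,0,-0.12,0],[40,0.02,0,-0.18,0]]}}

```text
time_s: 62.3
tool_pos: [0.5729, 0.0025, 0.2032]
tool_rot: [-180.0, 0.1, -177.2]
force: [1.4, -0.6, 0.7]
grip_width: 0.0347
```

Call:
{"method": "servo_tool", "body": {"targets": [[40,0.01,0,-0.06,0],[40,0.01,0,-0.11,0],[40,0.01,0,-0.11,0]]}}

```text
time_s: 62.68
tool_pos: [0.565, 0.0029, 0.3155]
tool_rot: [-179.9, 0.5, -177.3]
force: [0.6, -0.6, -0.2]
grip_width: 0.0346
```

Run:
```python
from h import *
st();move(.698,-.0235,.29,183.2)
d=cam("scene","s19")
```

```text
{'time_s': 62.675, 'tool_pos': [0.565, 0.0029, 0.3155], 'tool_rot': [-179.9326, 0.5248, -177.2506], 'force': [0.6463, -0.6018, -0.1858], 'grip_width': 0.0346, 'qpos': [54.7804, 16.1971, -69.7527, 85.6188, 15.3489, 88.1883, 78.1814]}
now [0.565  0.0029 0.3155] [-179.93    0.52 -177.25] shift [-0.1314 -0.0327  0.0268] turn -0.0079
```

Call:
{"method": "servo_tool", "body": {"targets": [[40,-0.05,-0.012,0,0],[40,-0.1,-0.025,0,0],[40,-0.134,-0.033,0.01,0],[40,-0.134,-0.033,0.02,0],[40,-0.134,-0.033,0.02,0]]}}

```text
time_s: 63.35
tool_pos: [0.6967, -0.0239, 0.2888]
tool_rot: [180.0, -0.2, -177.2]
force: [-0.3, 0.1, 0.1]
grip_width: 0.0349
```

Run:
```python
from h import *
st();d=cam("wrist","w20")
P=cloud(d).reshape(-1,3)
m=(P[:,2]>.217)&(P[:,2]<.235)&(P[:,0]>.6)&(abs(P[:,1])<.05)&(P[:,0]<.74)
if m.sum():print("grip",m.sum(),P[m].mean(0),P[m].min(0),P[m].max(0))
m=(P[:,2]>.028)&(P[:,2]<.039)&(abs(P[:,1])<.045)&(P[:,0]<.606)&(P[:,0]>.5)
if m.sum():print("bar",m.sum(),P[m].mean(0),P[m].min(0),P[m].max(0))
move(.698,-.0235,.211,183.2)
```

```text
{'time_s': 63.35, 'tool_pos': [0.6967, -0.0239, 0.2888], 'tool_rot': [179.9733, -0.2023, -177.1576], 'force': [-0.3204, 0.1298, 0.0992], 'grip_width': 0.0349, 'qpos': [36.2126, 34.921, -60.9104, 67.41, 29.9938, 93.5143, 75.1322]}
grip 744 [ 0.69745204 -0.02272749  0.22894832] [ 0.6859057  -0.02889997  0.21705204] [ 0.7125123  -0.01629048  0.23191435]
bar 826 [ 0.59890593 -0.00019722  0.03434723] [ 0.59188134 -0.04492829  0.03001199] [0.60576999 0.04491409 0.03766379]
now [ 0.6968 -0.0239  0.2903] [-179.99   -0.09 -177.16] shift [-0.0014  0.0003  0.0793] turn -0.0064
```

View pics/w20.png

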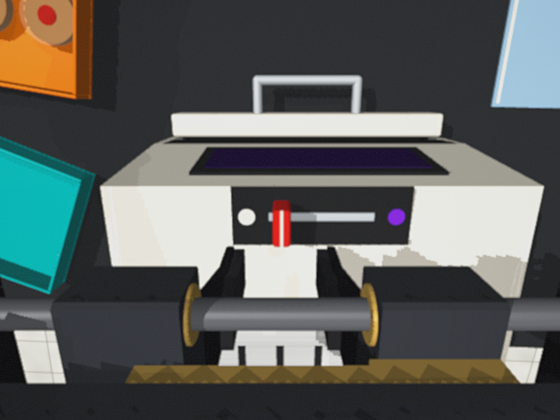

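Call:
{"method": "servo_tool", "body": {"targets": [[40,-0.002,0.001,0.05,0],[40,-0.002,0.001,0.079,0],[30,-0.002,0.001,0.079,0],[0,-0.002,0.001,0.079,0],[0,-0.002,0.001,0.079,0]], "grip_force": 20}}

```text
time_s: 64.03
tool_pos: [0.7005, -0.023, 0.2145]
tool_rot: [-180.0, 0.2, -177.2]
force: [0.7, -0.7, 0.3]
grip_width: 0.0135
```

Call:
{"method": "servo_tool", "body": {"targets": [[0,0,0,0,0],[0,0,0.004,0,0],[0,0,0.01,0,0],[0,0,0.018,0,0],[0,0,0.026,0,0]]}}

```text
time_s: 64.65
tool_pos: [0.6993, 0.0017, 0.2143]
tool_rot: [-179.9, 0.1, -177.3]
force: [-0.6, -2.2, 6.7]
grip_width: 0.0118
```

Call:
{"method": "servo_tool", "body": {"targets": [[0,0,0.008,0,0],[0,0,0.016,0,0],[0,0,0.024,0,0],[0,0,0.03,0,0],[0,0,0.034,0,0]]}}

```text
time_s: 65.28
tool_pos: [0.6976, 0.036, 0.2143]
tool_rot: [-179.9, 0.1, -177.3]
force: [-1.2, -7.3, 7.0]
grip_width: 0.0119
```

Call:
{"method": "servo_tool", "body": {"targets": [[0,0,0.003,0,0],[0,0,0.006,0,0],[0,0,0.006,0,0],[0,0,0.006,0,0]]}}

```text
time_s: 65.78
tool_pos: [0.6976, 0.0361, 0.2142]
tool_rot: [-179.5, 0.1, -177.6]
force: [-3.3, -10.2, 8.5]
grip_width: 0.012
```

Call:
{"method": "servo_tool", "body": {"targets": [[0,0,-0.006,0,0],[40,0,-0.006,0,0],[40,0,-0.006,0,0],[40,0,-0.006,-0.05,0],[40,0,-0.006,-0.1,0]]}}

```text
time_s: 66.4
tool_pos: [0.6964, 0.0367, 0.3123]
tool_rot: [180.0, -0.1, -177.2]
force: [0.4, 0.5, 1.4]
grip_width: 0.0335
```

Call:
{"method": "servo_tool", "body": {"targets": [[40,0.06,0,-0.03,0],[40,0.1,0,-0.05,0],[40,0.1,0,-0.05,0],[40,0.1,0,-0.05,0]]}}

```text
time_s: 66.9
tool_pos: [0.5973, 0.0312, 0.3617]
tool_rot: [-179.9, 0.0, -177.3]
force: [-0.0, -0.1, -0.5]
grip_width: 0.0351
```

Run:
```python
from h import *
st();d=cam("wrist","w21");P=cloud(d).reshape(-1,3)
m=(P[:,2]>.217)&(P[:,2]<.235)&(P[:,0]>.6)&(abs(P[:,1])<.06)&(P[:,0]<.74)
if m.sum():print("grip",m.sum(),P[m].mean(0),P[m].min(0),P[m].max(0))
m=(P[:,2]>.028)&(P[:,2]<.039)&(abs(P[:,1])<.045)&(P[:,0]<.606)&(P[:,0]>.5)
if m.sum():print("bar",m.sum(),P[m].mean(0),P[m].min(0),P[m].max(0))
for c in ("top","scene"):
    d=cam(c,"f_"+c);dishes(d,"g")
cv2.imwrite("pics/f_c.png",cv2.resize(d["frame"][120:400,160:400],None,fx=2.1,fy=2.1,interpolation=cv2.INTER_CUBIC))
```

```text
{'time_s': 66.9, 'tool_pos': [0.5973, 0.0312, 0.3617], 'tool_rot': [-179.9464, 0.0031, -177.2765], 'force': [-0.0387, -0.1169, -0.5449], 'grip_width': 0.0351, 'qpos': [44.3937, 21.8055, -67.8864, 75.4542, 20.2825, 95.6272, 72.8236]}
grip 222 [0.68731074 0.03557573 0.22732748] [0.68291102 0.02987712 0.21714789] [0.69512885 0.04149553 0.2320646 ]
bar 531 [0.59826    0.00016352 0.034174  ] [ 0.59151656 -0.04488955  0.02942117] [0.6055133  0.04498615 0.03758452]
```

View pics/w21.png

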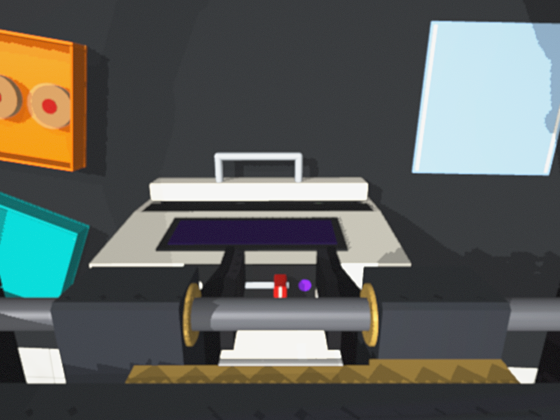

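View pics/f_c.png

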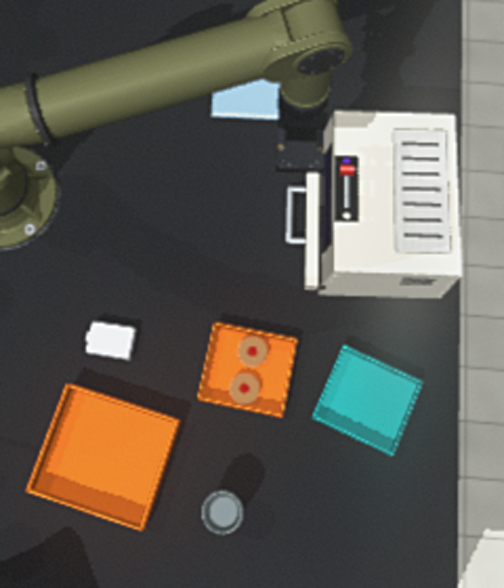

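The pictures show the selector at the violet end and the tray home. Both read dishes lie flat in the small orange tray, the carrier is empty, and the robot touches nothing.

```bash
python3 -c "
from cell import ticket
print(ticket.sign_off())"
```

```text
the job is handed in; nothing more can be done
None
```

The job was carried out in the order asked and handed in at about 67 s of the 210 s. The sign-off reports no verdict.

**What I did**
- I slid the selector to the white-dot stop, then pulled the tray out to its stop.
- I put both read dishes in the small orange tray. The turquoise tray and the larger orange one were left alone.
- I laid all four green dishes flat on the specimen tray in a zigzag rather than a straight row. One had been knocked about 2.5 cm aside on the carrier, so I located it again before gripping it.
- I pushed the tray home, partly on its front panel and then on the handle bar, and slid the selector to the violet-dot stop.

**Last checks**
- **Selector:** it travelled about 60.5 mm from stop to stop and ended against the violet-dot stop.
- **Tray:** the handle bar is back where it started, within about 1 mm. The push ended against the stop at 27 N.
- **Read dishes:** two red spots show side by side in the small orange tray.
- **Green dishes:** before closing the tray, all four lids stood 30.5 mm above the bench, which is right for lying flat, and at least 75 mm apart between centres. Under the hood they can't be seen. The carrier is empty and no green dish shows anywhere on the bench.
- **Left alone:** the slide box and beaker stand where they were. The bottle is hidden or out of frame in the last views I looked at, but the arm never came near it.

No check failed. The "top" and "scene" cameras put the same point up to about 1 cm apart, so I used close wrist-camera views for every grasp.

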